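# Fetch the feeler set from behind the bottles

## Task

The feeler gauge set (the plain flat bar) lies at the back of the bench caddy, with bottles in the way. Stand just the two containers in front of it on the rubber mat, leaving the third container and the folding key set alone, then lay the feeler set flat on the sloped stand, centred, with its long side against the lip tabs. Then put the two containers back upright on the very pads they came from.

Things in the scene. Friction and masses are not known exactly. Their poses are not given: they have to be found in the camera images.
- caddy: dark steel caddy, fixed, 150 (x) by 250 (y) mm, origin at its underside: base 6 mm thick, back wall 28 mm high at x = 66 to 70, side walls 18 mm high, open towards the robot (-x). Three round black pads at x = -43, y = -84, 0, 84 mm each carry a container (within 4 mm of centre; which is where varies). Behind, at x = 16, two bars lie along y, centred near y = -56 and 56 (either way round)
- oil_bottle: oil bottle, loose, about 0.16 kg, standing on one of the caddy's pads: white body of 53 mm diameter up to 94 mm, red neck cap 24 mm across from 94 to 113 mm, red thin spout above it to 135 mm. Origin at the centre of its underside, z up
- spray_can: aluminium spray can, loose, about 0.18 kg, standing on one of the caddy's pads: body of 48 mm diameter to 98 mm, shoulder to 106 mm, straight grey cap of 32 mm diameter from 106 to 144 mm. Origin at the centre of its underside, z up
- brush_bottle: amber glass bottle, loose, about 0.2 kg, standing on one of the caddy's pads: body of 56 mm diameter to 62 mm, shoulder to 80 mm, straight black brush cap of 28 mm diameter from 80 to 126 mm. Origin at the centre of its underside, z up
- feeler_set: feeler gauge set, loose, 0.11 kg: plain pale flat bar 20 (x) by 100 (y) by 14 (z) mm, lying along the caddy's back; the two containers within 0.1 m of it stand in the way of a gripper (the third is over 0.13 m away). Origin at the centre of its underside, y along it
- key_set: folding hex key set with a red body, 22 (x) by 86 (y) by 28 (z) mm, loose, lying at the caddy's back beside the feeler set; to be left alone. Origin at the centre of its underside, y along it
- mat: black rubber mat, fixed, 200 (x) by 120 (y) by 3 mm, the side area, to the left or the right of the caddy. Origin at the centre of its underside; z = 3 mm is its top
- stand_face: sloped face of a fixed aluminium stand, left or right of the caddy. Origin at mid-width at the foot of the lip, 34 mm up; x: 25 deg up the slope (80 mm), away from the robot; y: along the lip (130 mm); z: out of the face, which is z = 0. Lip: two tabs 12 mm high at y = -53 to -31 and 31 to 53, a finger gap between. Seated, the feeler set's origin is at x = 10. Nothing slides down by itself
There are look-alikes about, which are no part of the job. Leave any pink look-alike of the feeler_set alone. Leave any green look-alike of the brush_bottle alone.

How it is judged:
On the way, in this order (a step that is already met when the one before it is completed fails the run):
1. the two containers in front of the feeler set stand upright on the mat, let go, the feeler set still lying where it was ((((x of oil_bottle in the frame of mat between -0.09 and 0.09 m and y of oil_bottle in the frame of mat between -0.05 and 0.05 m and z of oil_bottle in the frame of mat between -0.002 and 0.008 m and angle between oil_bottle's own z axis and vertical below 0.1 rad and linear speed of oil_bottle below 0.02 m/s and contact force between oil_bottle and the fingers below 0.1 N) and (x of spray_can in the frame of mat between -0.09 and 0.09 m and y of spray_can in the frame of mat between -0.05 and 0.05 m and z of spray_can in the frame of mat between -0.002 and 0.008 m and angle between spray_can's own z axis and vertical below 0.1 rad and linear speed of spray_can below 0.02 m/s and contact force between spray_can and the fingers below 0.1 N)) or ((x of oil_bottle in the frame of mat between -0.09 and 0.09 m and y of oil_bottle in the frame of mat between -0.05 and 0.05 m and z of oil_bottle in the frame of mat between -0.002 and 0.008 m and angle between oil_bottle's own z axis and vertical below 0.1 rad and linear speed of oil_bottle below 0.02 m/s and contact force between oil_bottle and the fingers below 0.1 N) and (x of brush_bottle in the frame of mat between -0.09 and 0.09 m and y of brush_bottle in the frame of mat between -0.05 and 0.05 m and z of brush_bottle in the frame of mat between -0.002 and 0.008 m and angle between brush_bottle's own z axis and vertical below 0.1 rad and linear speed of brush_bottle below 0.02 m/s and contact force between brush_bottle and the fingers below 0.1 N)) or ((x of spray_can in the frame of mat between -0.09 and 0.09 m and y of spray_can in the frame of mat between -0.05 and 0.05 m and z of spray_can in the frame of mat between -0.002 and 0.008 m and angle between spray_can's own z axis and vertical below 0.1 rad and linear speed of spray_can below 0.02 m/s and contact force between spray_can and the fingers below 0.1 N) and (x of brush_bottle in the frame of mat between -0.09 and 0.09 m and y of brush_bottle in the frame of mat between -0.05 and 0.05 m and z of brush_bottle in the frame of mat between -0.002 and 0.008 m and angle between brush_bottle's own z axis and vertical below 0.1 rad and linear speed of brush_bottle below 0.02 m/s and contact force between brush_bottle and the fingers below 0.1 N))) and horizontal distance between each of oil_bottle, spray_can, brush_bottle and feeler_set above 0.1 m and distance of feeler_set from where it was at the start of the episode below 0.02 m), for 0.2 s.
2. the feeler set lies on the sloped stand against its lip, let go, the two containers still on the mat (x of feeler_set in the frame of stand_face between 0.004 and 0.018 m and y of feeler_set in the frame of stand_face between -0.015 and 0.015 m and z of feeler_set in the frame of stand_face between -0.006 and 0.006 m and angle between the y axis of feeler_set and the y axis of stand_face, either way round below 0.12 rad and angle between the z axis of feeler_set and the z axis of stand_face, either way round below 0.15 rad and linear speed of feeler_set below 0.02 m/s and contact force between feeler_set and the fingers below 0.1 N and (((x of oil_bottle in the frame of mat between -0.09 and 0.09 m and y of oil_bottle in the frame of mat between -0.05 and 0.05 m and z of oil_bottle in the frame of mat between -0.002 and 0.008 m and angle between oil_bottle's own z axis and vertical below 0.1 rad and linear speed of oil_bottle below 0.02 m/s and contact force between oil_bottle and the fingers below 0.1 N) and (x of spray_can in the frame of mat between -0.09 and 0.09 m and y of spray_can in the frame of mat between -0.05 and 0.05 m and z of spray_can in the frame of mat between -0.002 and 0.008 m and angle between spray_can's own z axis and vertical below 0.1 rad and linear speed of spray_can below 0.02 m/s and contact force between spray_can and the fingers below 0.1 N)) or ((x of oil_bottle in the frame of mat between -0.09 and 0.09 m and y of oil_bottle in the frame of mat between -0.05 and 0.05 m and z of oil_bottle in the frame of mat between -0.002 and 0.008 m and angle between oil_bottle's own z axis and vertical below 0.1 rad and linear speed of oil_bottle below 0.02 m/s and contact force between oil_bottle and the fingers below 0.1 N) and (x of brush_bottle in the frame of mat between -0.09 and 0.09 m and y of brush_bottle in the frame of mat between -0.05 and 0.05 m and z of brush_bottle in the frame of mat between -0.002 and 0.008 m and angle between brush_bottle's own z axis and vertical below 0.1 rad and linear speed of brush_bottle below 0.02 m/s and contact force between brush_bottle and the fingers below 0.1 N)) or ((x of spray_can in the frame of mat between -0.09 and 0.09 m and y of spray_can in the frame of mat between -0.05 and 0.05 m and z of spray_can in the frame of mat between -0.002 and 0.008 m and angle between spray_can's own z axis and vertical below 0.1 rad and linear speed of spray_can below 0.02 m/s and contact force between spray_can and the fingers below 0.1 N) and (x of brush_bottle in the frame of mat between -0.09 and 0.09 m and y of brush_bottle in the frame of mat between -0.05 and 0.05 m and z of brush_bottle in the frame of mat between -0.002 and 0.008 m and angle between brush_bottle's own z axis and vertical below 0.1 rad and linear speed of brush_bottle below 0.02 m/s and contact force between brush_bottle and the fingers below 0.1 N)))), for 0.2 s.
At the end, for the whole second after the job is handed in: Feeler set flat on the stand, its side within 8 mm of the lip tabs, parallel within 0.12 rad, centred within 15 mm; all three containers upright within 12 mm of where each began; key set within 15 mm of where it lay; all released and at rest (x of feeler_set in the frame of stand_face between 0.004 and 0.018 m and y of feeler_set in the frame of stand_face between -0.015 and 0.015 m and z of feeler_set in the frame of stand_face between -0.006 and 0.006 m and angle between the y axis of feeler_set and the y axis of stand_face, either way round below 0.12 rad and angle between the z axis of feeler_set and the z axis of stand_face, either way round below 0.15 rad and linear speed of each of feeler_set, oil_bottle, spray_can, brush_bottle, key_set below 0.02 m/s and contact force between each of feeler_set, oil_bottle, spray_can, brush_bottle and the fingers below 0.1 N and distance of each of oil_bottle, spray_can, brush_bottle from where it was at the start of the episode below 0.012 m and angle between each of oil_bottle, spray_can, brush_bottle's own z axis and vertical below 0.1 rad and distance of key_set from where it was at the start of the episode below 0.015 m); the robot touches nothing.
It fails at once if a container is tipped by more than 0.5 rad (angle between any of oil_bottle, spray_can, brush_bottle's own z axis and vertical above 0.5 rad).
It fails at once if all three containers are more than 30 mm from their places at once (the third is to be left alone) (distance of each of oil_bottle, spray_can, brush_bottle from where it was at the start of the episode above 0.03 m).
It fails at once if the key set is moved by more than 25 mm (distance of key_set from where it was at the start of the episode above 0.025 m).
It also fails if it takes over 138 s, if anything falls off the work surface, if the arm or the gripper's body presses on something with over 40 N, if the wrist force passes 120 N, or if a joint passes its speed limit or range.

## Robot

A 6-joint arm with a two-finger parallel gripper is mounted at the origin on a cart in front of the work surface, level with it; the furniture and walls round the work are solid. World frame = base frame: x ahead of the robot, y to its left, z up, the work surface at z = 0. Lengths are in m, angles in rad, forces in N, time in s.
With the tool pointing down it reaches from about 0.375 to 0.9 m from the base axis. Payload 3.1 kg.
Tool frame: the origin (TCP) lies at the very end of the fingers, on their centre line; the grasp point (between the pads) lies 19 mm behind it; z points along the fingers, y is the direction in which the jaws open and shut (so a half turn about z gives the same grasp; the last joint's range is limited). The gripper opens to 85 mm and grips with 20 to 120 N. Pads are 22 mm wide; open, the fingers measure 114 mm over their backs; the gripper's body (76 mm by 85 mm) begins 54 mm behind the grasp point. The pads swing forward as they close: fully open they stand 13 mm farther back than shut.
Start: joints at [1.036, 0.527, 1.433, -0, 1.181, -0.178], TCP at [0.218, 0.586, 0.231] pointing down, gripper open.
Joint ranges: [-3.08, 3.08], [-0.75, 2.2], [0.22, 2.44], [-1.43, 4.57], [0, 2.65], [-2.85, 2.85]. Speed limits (rad/s): [2.79, 2.79, 3.14, 3.14, 3.14, 3.14].

## Interface

Orientations are given as a unit quaternion [x, y, z, w].
In Python, from station import manip gives the robot as it stands.
- The arm moves only by the tool send_rows, never from a script. Its argument "motion" is a list of rows, each an object with "gripper": the finger opening in mm, from 0 to 85.4; "travel": the shift along the tool's x, y, z in mm, a list of three; "rotation": the turn, a rotation vector about the tool's x, y, z in degrees, a list of three. In form: [{"gripper": gripper, "travel": [x, y, z], "rotation": [ax, ay, az]}, ...]. A call has 1 to 12 rows; each row shifts and turns the commanded pose from where the row before left it, along the tool's axes as they then stand; what a row does not reach is not made up. A row lasts 1/12 s, in which the tool goes at most 41.7 mm and 7.16 degrees, less where a joint would pass 70% of its speed; a pose out of reach is approached as far as the arm can. A call is refused whole if a number of a shift passes 41.7 or a number of a turn 7.16, either way. A call with a gripper value outside its range is refused whole. The fingers move at their own pace and stop on an object; "newtons" is the grip in N (left out, the last holds). Time passes only in rows, so rows that do not move let the fingers close. It gives the time, the measured TCP pose, the force and the opening at its end, in the units of the state.
- manip.sense(): the state, without advancing time (a new reading comes with each control period).
- manip.snapshot(name): name is "side" or "top" or "wrist"; returns the picture (400x640x3 uint8, red, green, blue); there is no depth.
- manip.calibration(name): a dict with "fx", "fy", "cx", "cy" (pixels), "cam_to_world" (4x4, takes a point from camera to world coordinates). Camera axes: x right, y down, z forward; pixel columns grow to the right and rows downward; lengths in m; the calibration is good to about 2 mm. A picture is of the moment at which its call begins: read the wrist's pose just before it. calibration takes no time and is no camera call; for the wrist camera it gives the pose at the moment of the call.
- manip.sign_off(): hands the job in, once; it reports no verdict.
The state is a dict: "t": time; "q": joint angles; "qd": joint speeds; "tau": joint torques, N m; "tcp_pos": TCP position; "tool_rot": TCP orientation; "force": force on the tool from outside, world axes, zero at the start; "ft_torque": the same for the moment, N m; "finger_gap": opening from 0.0 (shut) to 1.0 (fully open).
Only numpy, scipy, OpenCV 4.12 (cv2) and the standard library are available. Lean on these libraries where they do the work, as an engineer would, in place of code of your own. Each camera call takes 0.05 s, during which the arm holds its last target. There are 200 camera calls.

## Working session

There is one attempt and no reset: what is moved stays moved. The work goes in short steps, Python scripts to look and compute and a tool call to move; the robot and the scene stay as the last step left them, time stands still between calls to the robot, and variables do not carry over. Pictures are saved under pics/ and viewed, about 12 in all and at most 16, crops included, and the job is handed in when it is done.

Besides the shell and the picture viewer there is one more tool, called as name(argument=value, ...), one argument or row to a line, values as JSON. send_rows: Moves the arm, as the interface text tells. Its arguments: {"type":"object","properties":{"motion":{"type":"array","items":{"type":"object","properties":{"gripper":{"type":"number"},"travel":{"type":"array","items":{"type":"number"}},"rotation":{"type":"array","items":{"type":"number"}}}}},"newtons":{"type":"number"}},"required":["motion"]}

```bash
mkdir -p pics; python3 - <<'E'
from station import manip
import cv2,numpy as np
s=manip.sense();print(s['t'],s['tcp_pos'],s['tool_rot'],s['finger_gap'])
for n in("top","side"):
    im=manip.snapshot(n);cv2.imwrite(f"pics/{n}0.png",im[:,:,::-1]);c=manip.calibration(n);print(n,c['fx'],c['cx'],c['cy'],np.round(c['cam_to_world'],3).tolist())
E
```

```text
0.0 [0.21789121 0.5850387  0.23032423] [ 1.77461101e-01  9.84127225e-01 -1.00770917e-03 -3.83503879e-04] 0.9968445312394871
top 381.1913172364339 322.03713232616803 195.33061567622326 [[0.018, -0.985, 0.174, 0.383], [-0.999, -0.024, -0.036, 0.017], [0.04, -0.173, -0.984, 0.894], [0.0, 0.0, 0.0, 1.0]]
side 381.0819459414278 323.67944111774875 205.73850379222947 [[0.997, -0.053, 0.052, 0.481], [-0.072, -0.543, 0.837, -0.806], [-0.016, -0.838, -0.545, 0.568], [0.0, 0.0, 0.0, 1.0]]
```

View pics/top0.png

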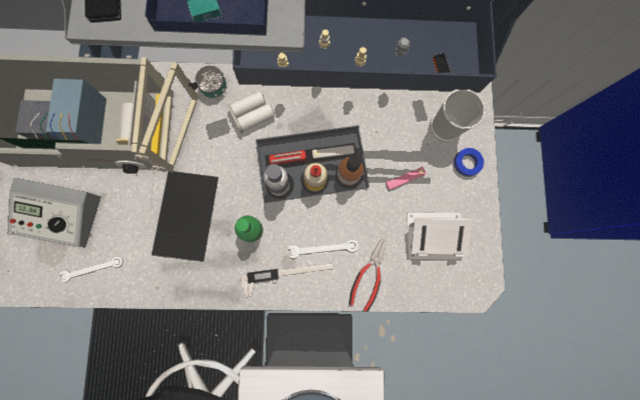

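View pics/side0.png

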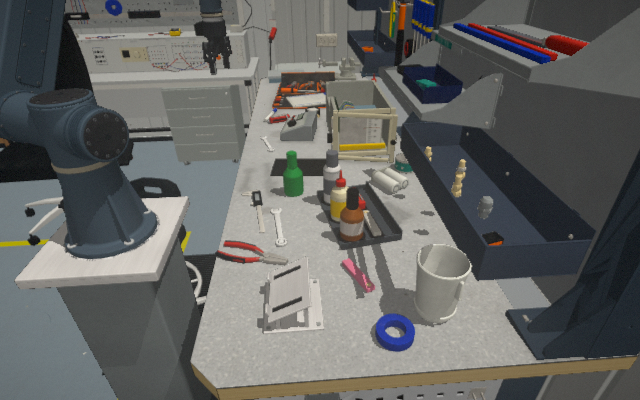

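Top view: caddy at about (312,165), with the spray can (277,180), oil bottle (315,177) and brush bottle (350,172) on its pads. The red key set is at (288,157) and the pale feeler set at (335,153), so oil and brush are the two to move. The mat is at (186,215), the stand at (440,238), and the green decoy at (249,228). The side view agrees with this.

```bash
cat > h.py <<'E'
from station import manip
import cv2,numpy as np
from scipy.spatial.transform import Rotation as R
def ray(c,u,v):
    T=np.array(c['cam_to_world']);d=T[:3,:3]@[(u-c['cx'])/c['fx'],(v-c['cy'])/c['fy'],1];return T[:3,3],d/np.linalg.norm(d)
def plane(c,u,v,z):
    o,d=ray(c,u,v);return o+d*(z-o[2])/d[2]
def proj(c,p):
    T=np.array(c['cam_to_world']);q=T[:3,:3].T@(np.asarray(p)-T[:3,3]);return c['fx']*q[0]/q[2]+c['cx'],c['fy']*q[1]/q[2]+c['cy']
def tri(rays):
    A=sum(np.eye(3)-np.outer(d,d) for o,d in rays);b=sum((np.eye(3)-np.outer(d,d))@o for o,d in rays);return np.linalg.solve(A,b)
def tool():
    s=manip.sense();return np.array(s['tcp_pos']),R.from_quat(s['tool_rot'])
def goto(p,rot=None):
    """mm travel in current tool frame & rotvec deg to the target"""
    t,r=tool();print('travel mm',np.round(r.inv().apply(np.asarray(p)-t)*1000,1),end=' ')
    if rot is not None: print('rotvec deg',np.round((r.inv()*rot).as_rotvec(degrees=True),1),end='')
    print()
def snap(n,f):
    c=manip.calibration(n);im=manip.snapshot(n)[:,:,::-1].copy();cv2.imwrite('pics/'+f,im);return c,im
E
python3 - <<'E'
from h import *
a=cv2.imread('pics/top0.png');
x=cv2.resize(a[120:205,250:375],None,fx=4.8,fy=4.8,interpolation=cv2.INTER_CUBIC)
y=cv2.resize(a[205:270,400:480],None,fx=3,fy=3,interpolation=cv2.INTER_CUBIC)
b=cv2.imread('pics/side0.png');z=cv2.resize(b[250:340,255:335],None,fx=2.1,fy=2.1,interpolation=cv2.INTER_CUBIC)
o=np.zeros((600,800,3),np.uint8);o[:x.shape[0],:x.shape[1]]=x;o[410:410+190,:240]=y[:190];o[410:410+z.shape[0],260:260+z.shape[1]]=z
w=cv2.resize(b[145:255,270:410],None,fx=1.7,fy=1.7,interpolation=cv2.INTER_CUBIC);o[410:410+w.shape[0],450:450+w.shape[1]]=w
cv2.imwrite('pics/c1.png',o)
c=manip.calibration('top')
for n,m in(('mat',(a[...].max(2)<50)),('green',(a[...,1]>80)&(a[...,2]<60)&(a[...,0]<90))):
    m=m.astype(np.uint8)*255
    for k in cv2.findContours(m,0,2)[0]:
        if cv2.contourArea(k)>250:
            r=cv2.minAreaRect(k)
            if r[0][1]<290 and 120<r[0][0]<380:print(n,r,[np.round(plane(c,*q,.003),3).tolist() for q in cv2.boxPoints(r)],np.round(plane(c,*r[0],.003),3))
E
```

```text
mat ((207.41220092773438, 27.173221588134766), (115.2292251586914, 8.992663383483887), 2.3137223720550537) [[0.955, 0.427, 0.003], [0.98, 0.428, 0.003], [0.98, 0.138, 0.003], [0.954, 0.137, 0.003]] [0.967 0.283 0.003]
```

View pics/c1.png

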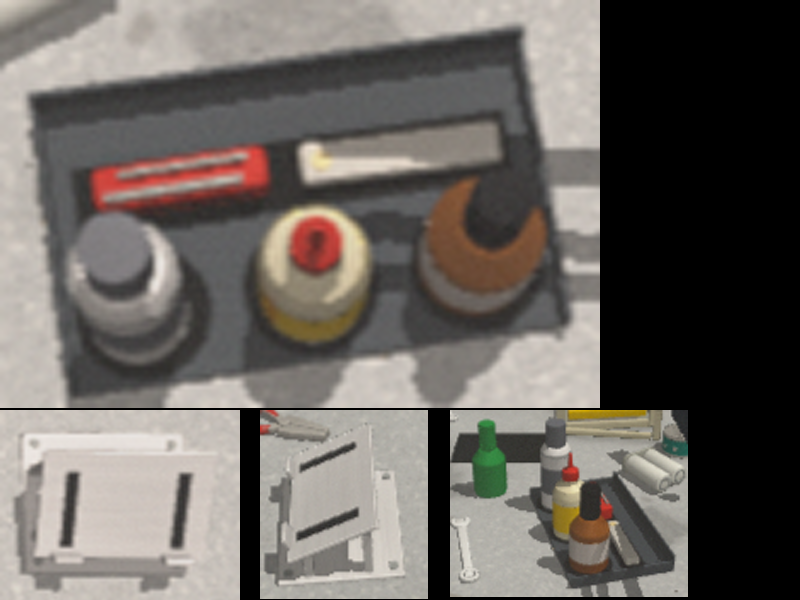

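```bash
python3 - <<'E'
from h import *
c=manip.calibration('top')
C=lambda u,v:(250+u/4.8,120+v/4.8)
S=lambda u,v:(400+u/3,205+(v-410)/3)
P=lambda n,q,z:print(n,np.round(plane(c,*q,z),3))
P('caddy front L',C(72,395),.0);P('front R',C(568,325),0.0);P('backL',C(32,95),.028);P('backR',C(522,32),.028)
P('brush cap top',C(500,208),.132);P('oil tip',C(318,238),.141);P('oilcap',C(316,243),.119);P('can cap',C(113,252),.150)
P('feeler c',C(402,152),.020);P('feel L',C(313,163),.02);P('feel R',C(495,142),.02);P('key',C(180,177),.034)
for q in[(168,172),(217,177),(203,260),(154,257)]:P('mat',q,.003)
P('green base',(249,235),0);P('green top',(247,222),.126)
P('lip L',S(68,556),.042);P('lip R',S(180,558),.042);P('topL',S(45,450),.068);P('topR',S(215,453),.068)
b=cv2.imread('pics/side0.png');
s=manip.calibration('wrist');print(np.round(np.linalg.inv(np.block([[tool()[1].as_matrix(),tool()[0][:,None]],[0,0,0,1]]))@s['cam_to_world'],3))
E
```

```text
caddy front L [0.521 0.118 0.   ]
front R [ 0.562 -0.127  0.   ]
backL [0.665 0.141 0.028]
backR [ 0.705 -0.1    0.028]
brush cap top [ 0.586 -0.076  0.132]
oil tip [0.569 0.002 0.141]
oilcap [0.572 0.002 0.119]
can cap [0.558 0.087 0.15 ]
feeler c [ 0.644 -0.041  0.02 ]
feel L [0.637 0.003 0.02 ]
feel R [ 0.65  -0.088  0.02 ]
key [0.624 0.067 0.034]
mat [0.587 0.349 0.003]
mat [0.578 0.234 0.003]
mat [0.384 0.253 0.003]
mat [0.389 0.363 0.003]
green base [0.443 0.152 0.   ]
green top [0.461 0.138 0.126]
lip L [ 0.407 -0.242  0.042]
lip R [ 0.407 -0.326  0.042]
topL [ 0.483 -0.219  0.068]
topR [ 0.483 -0.346  0.068]
[[-0.001 -0.949 -0.315  0.081]
 [ 1.    -0.001  0.     0.001]
 [-0.    -0.315  0.949 -0.143]
 [ 0.     0.     0.     1.   ]]
```

send_rows(
  motion=[
    {"gripper":60,"travel":[0,0,-6],"rotation":[0,0,6.7]},
    {"gripper":60,"travel":[0,0,-6],"rotation":[0,0,6.7]},
    {"gripper":60,"travel":[0,0,-6],"rotation":[0,0,6.7]},
    {"gripper":60,"travel":[0,0,-6],"rotation":[0,0,6.7]},
    {"gripper":60,"travel":[0,0,-6],"rotation":[0,0,6.7]},
    {"gripper":60,"travel":[0,0,-6],"rotation":[0,0,6.7]},
    {"gripper":60,"travel":[0,0,-6],"rotation":[0,0,6.7]},
    {"gripper":60,"travel":[0,0,-6],"rotation":[0,0,6.7]},
    {"gripper":60,"travel":[0,0,-6],"rotation":[0,0,6.5]},
    {"gripper":60,"travel":[-36,12.7,0]},
    {"gripper":60,"travel":[-36,12.7,0]},
    {"gripper":60,"travel":[-36,12.7,0]},
  ],
)

```text
validation failed for argument at $.mo...
```

send_rows(
  motion=[
    {"gripper":60,"travel":[-36,12.7,0]},
    {"gripper":60,"travel":[-36,12.7,0]},
    {"gripper":60,"travel":[-36,12.7,0]},
    {"gripper":60,"travel":[-36,12.7,0]},
    {"gripper":60,"travel":[-36,12.7,0]},
    {"gripper":60,"travel":[-36,12.7,0]},
    {"gripper":60,"travel":[-36,12.7,0]},
    {"gripper":60,"travel":[-36,12.7,0]},
    {"gripper":60,"travel":[-36,12.7,0]},
    {"gripper":60,"travel":[-36,12.7,0]},
    {"gripper":60,"travel":[-36,12.7,0]},
    {"gripper":60,"travel":[-36,12.7,0]},
  ],
)

```text
validation failed for argument at $.mo...
```

send_rows(
  motion=[
    {"gripper":60,"travel":[-36,12.7,0]},
    {"gripper":60,"travel":[-36,12.7,0]},
    {"gripper":60,"travel":[-36,12.7,0]},
    {"gripper":60},
    {"gripper":60},
    {"gripper":60},
  ],
)

```text
validation failed for argument at $.mo...
```

```bash
python3 - <<'E'
from h import *
print(*tool()[:1],tool()[1].as_quat());c,im=snap('wrist','w1.png')
np.set_printoptions(precision=4);print(c)
for n,p in dict(brushcap=[.586,-.078,.132],brushbase=[.586,-.081,.006],oil=[.572,.002,.141],feeler=[.6405,-.0446,.02],tcp=tool()[0]).items():print(n,np.round(proj(c,p)))
E
```

```text
[0.2179193  0.58507574 0.23042031] [ 1.77439257e-01  9.84131252e-01 -9.32167715e-04 -3.46731864e-04]
{'fx': 285.4570695902328, 'fy': 285.4570695902328, 'cx': 315.6260474440015, 'cy': 198.65893717605076, 'cam_to_world': array([[ 0.3499,  0.8894,  0.294 ,  0.1428],
       [ 0.9368, -0.3317, -0.1115,  0.6141],
       [-0.0017,  0.3145, -0.9493,  0.3735],
       [ 0.    ,  0.    ,  0.    ,  1.    ]])}
brushcap [ -6. 557.]
brushbase [ 62. 460.]
oil [ 25. 550.]
feeler [ 88. 481.]
tcp [315. 254.]
```

View pics/w1.png

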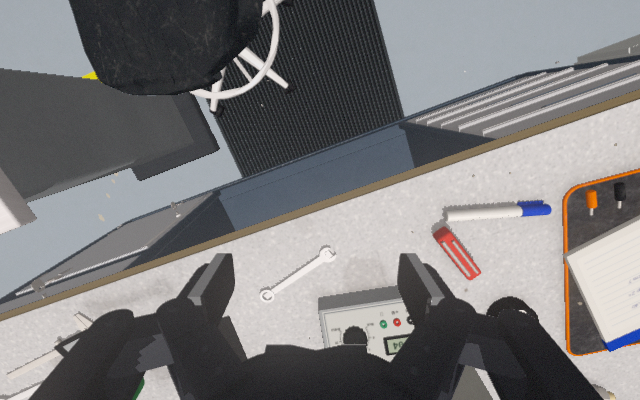

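Nothing moved: each row needs all three fields. The wrist view shows the fingers at (215,290) and (415,290) over the left end of the bench, with the meter below. Resending.

send_rows(
  motion=[
    {"gripper":60,"travel":[0,0,-6],"rotation":[0,0,6.7]},
    {"gripper":60,"travel":[0,0,-6],"rotation":[0,0,6.7]},
    {"gripper":60,"travel":[0,0,-6],"rotation":[0,0,6.7]},
    {"gripper":60,"travel":[0,0,-6],"rotation":[0,0,6.7]},
    {"gripper":60,"travel":[0,0,-6],"rotation":[0,0,6.7]},
    {"gripper":60,"travel":[0,0,-6],"rotation":[0,0,6.7]},
    {"gripper":60,"travel":[0,0,-6],"rotation":[0,0,6.7]},
    {"gripper":60,"travel":[0,0,-6],"rotation":[0,0,6.7]},
    {"gripper":60,"travel":[0,0,-6],"rotation":[0,0,6.5]},
    {"gripper":60,"travel":[-36,12.7,0],"rotation":[0,0,0]},
    {"gripper":60,"travel":[-36,12.7,0],"rotation":[0,0,0]},
    {"gripper":60,"travel":[-36,12.7,0],"rotation":[0,0,0]},
  ],
)

```text
t: 1.15
tcp_pos: [0.2735, 0.4843, 0.2849]
tool_rot: [0.646, 0.764, -0.0, 0.0]
force: [0.8, -0.0, 0.4]
finger_gap: 0.705
```

send_rows(
  motion=[
    {"gripper":60,"travel":[-36,12.7,0],"rotation":[0,0,0]},
    {"gripper":60,"travel":[-36,12.7,0],"rotation":[0,0,0]},
    {"gripper":60,"travel":[-36,12.7,0],"rotation":[0,0,0]},
    {"gripper":60,"travel":[-36,12.7,0],"rotation":[0,0,0]},
    {"gripper":60,"travel":[-36,12.7,0],"rotation":[0,0,0]},
    {"gripper":60,"travel":[-36,12.7,0],"rotation":[0,0,0]},
    {"gripper":60,"travel":[-36,12.7,0],"rotation":[0,0,0]},
    {"gripper":60,"travel":[-36,12.7,0],"rotation":[0,0,0]},
    {"gripper":60,"travel":[-36,12.7,0],"rotation":[0,0,0]},
    {"gripper":60,"travel":[-36,12.7,0],"rotation":[0,0,0]},
    {"gripper":60,"travel":[-36,12.7,0],"rotation":[0,0,0]},
    {"gripper":60,"travel":[-36,12.7,0],"rotation":[0,0,0]},
  ],
)

```text
t: 2.15
tcp_pos: [0.4952, 0.0825, 0.2852]
tool_rot: [0.647, 0.763, -0.0, -0.0]
force: [0.8, 0.1, -0.5]
finger_gap: 0.705
```

send_rows(
  motion=[
    {"gripper":60,"travel":[-36,12.7,0],"rotation":[0,0,0]},
    {"gripper":60,"travel":[-36,12.7,0],"rotation":[0,0,0]},
    {"gripper":60,"travel":[-36,12.7,0],"rotation":[0,0,0]},
    {"gripper":60,"travel":[0,0,0],"rotation":[0,0,0]},
    {"gripper":60,"travel":[0,0,0],"rotation":[0,0,0]},
  ],
)

```text
t: 2.57
tcp_pos: [0.5508, -0.0179, 0.2847]
tool_rot: [0.648, 0.762, -0.0, -0.0]
force: [-1.3, -0.4, -0.3]
finger_gap: 0.704
```

```bash
python3 - <<'E'
from h import *
print(*tool()[:1],tool()[1].as_quat());c,im=snap('wrist','w2.png')
for n,p in dict(brushcap=[.586,-.078,.132],brushbase=[.586,-.081,.006],oil=[.572,.002,.141],feeler=[.6405,-.0446,.02],tcp=tool()[0]).items():print(n,np.round(proj(c,p)))
E
```

```text
[ 0.55077644 -0.01785892  0.28469906] [ 6.47800653e-01  7.61809767e-01 -1.08180222e-04 -4.24998419e-04]
brushcap [337. 239.]
brushbase [331. 204.]
oil [339. 171.]
feeler [372. 190.]
tcp [313. 253.]
```

View pics/w2.png

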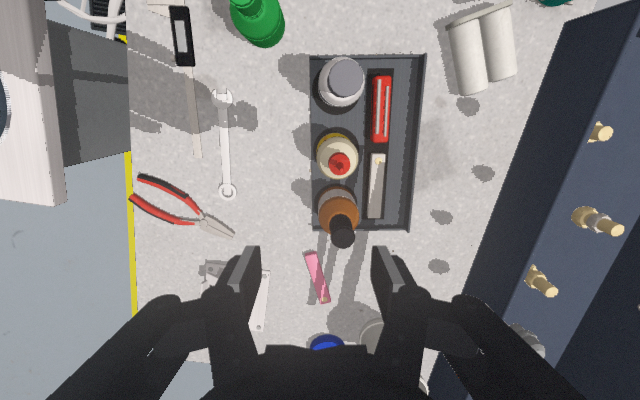

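Good view. Brush cap top is near (343,238), oil red cap (339,163), can cap (344,74), feeler centre (377,186) and key (381,109). I'll measure with colour masks.

```bash
python3 - <<'E'
from h import *
c=manip.calibration('wrist');a=cv2.imread('pics/w2.png').astype(int);B,G,Rr=a[...,0],a[...,1],a[...,2]
def find(n,m,box,z):
    u0,v0,u1,v1=box;k=np.zeros(m.shape,np.uint8);k[v0:v1,u0:u1]=m[v0:v1,u0:u1]
    cs=max(cv2.findContours(k,0,2)[0],key=cv2.contourArea);r=cv2.minAreaRect(cs);e=cv2.minEnclosingCircle(cs)
    print(n,np.round(r[0],1),np.round(r[1],1),round(r[2],1),'circ',np.round(e[0],1),round(e[1],1),np.round(plane(c,*r[0],z),4))
find('oil',(Rr>120)&(G<90)&(B<90),(320,140,360,185),.119)
find('brushcap',a.max(2)<48,(325,218,365,250),.132)
find('can',(abs(Rr-G)<20)&(Rr>85)&(Rr<150),(326,56,364,95),.150)
find('feeler',(Rr>110)&(Rr-B>5),(364,148,390,222),.02)
find('key',(Rr>120)&(G<90)&(B<90),(364,70,396,145),.034)
for u,v,z in[(310,56,0),(313,230,.0),(425,54,.028),(411,230,.028)]:print(np.round(plane(c,u,v,z),4))
t=cv2.imread('pics/w2.png');cv2.imwrite('pics/c2.png',cv2.resize(t[45:255,200:440],None,fx=3,fy=2.85,interpolation=cv2.INTER_CUBIC))
E
```

```text
oil [338.8 163.3] [21.2 20.5] 45.0 circ [339. 163.] 11.2 [0.5718 0.0075 0.119 ]Traceback (most recent call last):
  File "<stdin>", line 8, in <module>
  File "<stdin>", line 5, in find
ValueError: max() iterable argument is empty
```

```bash
python3 - <<'E'
from h import *
c=manip.calibration('wrist');a=cv2.imread('pics/w2.png').astype(int);B,G,Rr=a[...,0],a[...,1],a[...,2]
print(a[238,343],a[186,377],a[74,344],a[205,345])
def find(n,m,box,z):
    u0,v0,u1,v1=box;k=np.zeros(m.shape,np.uint8);k[v0:v1,u0:u1]=m[v0:v1,u0:u1]
    q=cv2.findContours(k,0,2)[0]
    if not q:print(n,'none');return
    cs=max(q,key=cv2.contourArea);r=cv2.minAreaRect(cs);
    print(n,np.round(r[0],1),np.round(r[1],1),round(r[2],1),np.round(plane(c,*r[0],z),4))
find('brushcap',a.max(2)<75,(325,215,365,250),.132)
find('can',(abs(Rr-G)<20)&(Rr>85)&(Rr<165),(326,56,364,95),.150)
find('feeler',(Rr>105),(364,148,390,222),.02)
find('key',(Rr>120)&(G<90)&(B<90),(364,70,396,145),.034)
for u,v,z in[(310,56,0),(313,230,.0),(425,54,.028),(411,230,.028)]:print(np.round(plane(c,u,v,z),4))
E
```

```text
[62 64 67] [144 150 158] [146 142 146] [ 56  94 147]
brushcap [341.8 230.9] [33.1 22.9] 81.9 [ 0.5883 -0.0657  0.132 ]
can [344.5  75. ] [38. 37.] 90.0 [0.5585 0.0927 0.15  ]
feeler [375.9 185. ] [14.9 64.9] 3.8 [ 0.6433 -0.0336  0.02  ]
key [381.2 109. ] [16.6 66.8] 3.1 [0.6229 0.0721 0.034 ]
[0.5192 0.124  0.    ]
[ 0.5642 -0.1296  0.    ]
[0.6634 0.1458 0.028 ]
[ 0.7103 -0.0926  0.028 ]
```

send_rows(
  newtons=40,
  motion=[
    {"gripper":60,"travel":[-32,13,0],"rotation":[0,0,0]},
    {"gripper":60,"travel":[-32,13,0],"rotation":[0,0,0]},
    {"gripper":60,"travel":[0,0,30],"rotation":[0,0,0]},
    {"gripper":60,"travel":[0,0,30],"rotation":[0,0,0]},
    {"gripper":60,"travel":[0,0,30],"rotation":[0,0,0]},
    {"gripper":60,"travel":[0,0,0],"rotation":[0,0,0]},
    {"gripper":60,"travel":[0,0,0],"rotation":[0,0,0]},
  ],
)

```text
t: 3.2
tcp_pos: [0.5847, -0.0729, 0.1942]
tool_rot: [0.646, 0.764, -0.001, -0.002]
force: [0.5, 0.6, 1.1]
finger_gap: 0.705
```

```bash
python3 - <<'E'
from h import *
c,im=snap('wrist','w3.png');t,r=tool();print(t)
for z in(.132,.097):print(np.round(proj(c,[t[0],t[1],z])))
cv2.imwrite('pics/c3.png',np.hstack([im[150:400,170:470],cv2.resize(manip.snapshot('side')[130:260,250:410,::-1],(308,250))]))
E
```

```text
[ 0.58631245 -0.07358405  0.19597733]
[317. 216.]
[317. 202.]
```

View pics/c3.png

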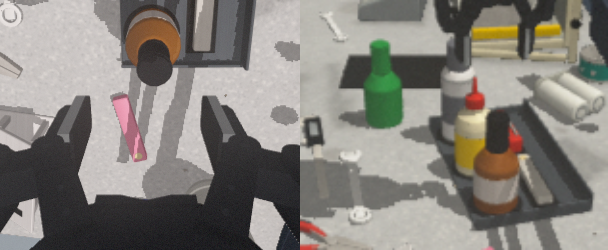

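Wrist crop: cap top at about (324,218) against a predicted (317,216), so the tool is about 5 mm short in tool +y and otherwise aligned. Going down to grip.

send_rows(
  newtons=40,
  motion=[
    {"gripper":60,"travel":[-2,4,19],"rotation":[0,0,0]},
    {"gripper":60,"travel":[0,0,20],"rotation":[0,0,0]},
    {"gripper":60,"travel":[0,0,20],"rotation":[0,0,0]},
    {"gripper":60,"travel":[0,0,20],"rotation":[0,0,0]},
    {"gripper":60,"travel":[0,0,20],"rotation":[0,0,0]},
    {"gripper":60,"travel":[0,0,0],"rotation":[0,0,0]},
    {"gripper":60,"travel":[0,0,0],"rotation":[0,0,0]},
  ],
)

```text
t: 3.88
tcp_pos: [0.5914, -0.076, 0.0976]
tool_rot: [0.646, 0.763, 0.0, 0.001]
force: [0.8, -0.0, 0.7]
finger_gap: 0.703
```

send_rows(
  newtons=40,
  motion=[
    {"gripper":35,"travel":[0,0,0],"rotation":[0,0,0]},
    {"gripper":20,"travel":[0,0,0],"rotation":[0,0,0]},
    {"gripper":20,"travel":[0,0,0],"rotation":[0,0,0]},
    {"gripper":20,"travel":[0,0,0],"rotation":[0,0,0]},
    {"gripper":20,"travel":[0,0,0],"rotation":[0,0,0]},
    {"gripper":20,"travel":[0,0,0],"rotation":[0,0,0]},
    {"gripper":20,"travel":[0,0,0],"rotation":[0,0,0]},
    {"gripper":20,"travel":[0,0,0],"rotation":[0,0,0]},
  ],
)

```text
t: 4.55
tcp_pos: [0.5918, -0.0765, 0.0984]
tool_rot: [0.646, 0.763, 0.001, 0.002]
force: [-1.6, -0.4, 6.7]
finger_gap: 0.31
```

send_rows(
  motion=[
    {"gripper":20,"travel":[0,0,-5],"rotation":[0,0,0]},
    {"gripper":20,"travel":[0,0,-15],"rotation":[0,0,0]},
    {"gripper":20,"travel":[0,0,-32],"rotation":[0,0,0]},
    {"gripper":20,"travel":[0,0,-32],"rotation":[0,0,0]},
    {"gripper":20,"travel":[0,0,-32],"rotation":[0,0,0]},
    {"gripper":20,"travel":[0,0,-32],"rotation":[0,0,0]},
    {"gripper":20,"travel":[0,0,-32],"rotation":[0,0,0]},
    {"gripper":20,"travel":[15,0,0],"rotation":[0,0,0]},
    {"gripper":20,"travel":[30,0,0],"rotation":[0,0,0]},
    {"gripper":20,"travel":[33,0,0],"rotation":[0,0,0]},
    {"gripper":20,"travel":[33,0,0],"rotation":[0,0,0]},
    {"gripper":20,"travel":[33,0,0],"rotation":[0,0,0]},
  ],
)

```text
t: 5.55
tcp_pos: [0.5653, 0.0675, 0.2753]
tool_rot: [0.647, 0.763, -0.001, -0.001]
force: [0.3, 0.2, -2.2]
finger_gap: 0.308
```

send_rows(
  motion=[
    {"gripper":20,"travel":[33,0,0],"rotation":[0,0,0]},
    {"gripper":20,"travel":[33,0,0],"rotation":[0,0,0]},
    {"gripper":20,"travel":[33,0,0],"rotation":[0,0,0]},
    {"gripper":20,"travel":[33,0,0],"rotation":[0,0,0]},
    {"gripper":20,"travel":[33,0,0],"rotation":[0,0,0]},
    {"gripper":20,"travel":[33,0,0],"rotation":[0,0,0]},
    {"gripper":20,"travel":[22,0,0],"rotation":[0,0,0]},
    {"gripper":20,"travel":[14,0,0],"rotation":[0,0,0]},
    {"gripper":20,"travel":[0,0,0],"rotation":[0,0,0]},
    {"gripper":20,"travel":[0,0,0],"rotation":[0,0,0]},
    {"gripper":20,"travel":[0,0,0],"rotation":[0,0,0]},
  ],
)

```text
t: 6.47
tcp_pos: [0.5284, 0.2956, 0.2758]
tool_rot: [0.647, 0.763, -0.001, 0.0]
force: [-0.2, 0.3, -3.2]
finger_gap: 0.307
```

```bash
python3 - <<'E'
from h import *
c,im=snap('wrist','w4.png');ct,it=snap('top','t4.png');print(manip.sense()['finger_gap'],tool()[0])
cs,si=snap('side','s4.png')
o=np.hstack([im[50:400,150:500],cv2.resize(it[140:290,130:280],(350,350))]);cv2.imwrite('pics/c4.png',o)
# mat corners by dark mask in top picture
a=cv2.imread('pics/top0.png');k=np.zeros(a.shape[:2],np.uint8);m=(a.max(2)<58);k[165:268,145:225]=m[165:268,145:225]*255
q=max(cv2.findContours(k,0,2)[0],key=cv2.contourArea);r=cv2.minAreaRect(q);print(r,np.round(plane(ct,*r[0],.003),3),[np.round(plane(ct,*p,.003),3).tolist() for p in cv2.boxPoints(r)])
E
```

```text
0.3074161195416634 [0.52880585 0.29523475 0.27609526]
((184.68072509765625, 215.681640625), (49.89179229736328, 85.03275299072266), 9.92624568939209) [0.485 0.302 0.003] [[0.397, 0.367, 0.003], [0.593, 0.351, 0.003], [0.576, 0.235, 0.003], [0.38, 0.255, 0.003]]
```

View pics/c4.png

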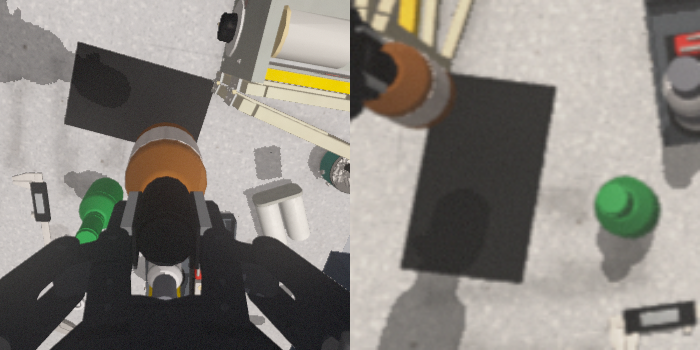

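Brush is held upright. The mat centre comes out at (0.485,0.302). Lowering now, with a slight shift away from the wooden frame.

send_rows(
  motion=[
    {"gripper":20,"travel":[-5,-8,20],"rotation":[0,0,0]},
    {"gripper":20,"travel":[0,0,30],"rotation":[0,0,0]},
    {"gripper":20,"travel":[0,0,30],"rotation":[0,0,0]},
    {"gripper":20,"travel":[0,0,30],"rotation":[0,0,0]},
    {"gripper":20,"travel":[0,0,30],"rotation":[0,0,0]},
    {"gripper":20,"travel":[0,0,20],"rotation":[0,0,0]},
    {"gripper":20,"travel":[0,0,12],"rotation":[0,0,0]},
    {"gripper":20,"travel":[0,0,5],"rotation":[0,0,0]},
    {"gripper":20,"travel":[0,0,0],"rotation":[0,0,0]},
    {"gripper":20,"travel":[0,0,0],"rotation":[0,0,0]},
  ],
)

```text
t: 7.45
tcp_pos: [0.5226, 0.2905, 0.1003]
tool_rot: [0.647, 0.763, 0.001, 0.001]
force: [1.0, 0.6, -2.4]
finger_gap: 0.304
```

send_rows(
  motion=[
    {"gripper":20,"travel":[0,0,2],"rotation":[0,0,0]},
    {"gripper":20,"travel":[0,0,0],"rotation":[0,0,0]},
    {"gripper":20,"travel":[0,0,2],"rotation":[0,0,0]},
    {"gripper":20,"travel":[0,0,0],"rotation":[0,0,0]},
    {"gripper":20,"travel":[0,0,0],"rotation":[0,0,0]},
  ],
)

```text
t: 7.87
tcp_pos: [0.5215, 0.2905, 0.0957]
tool_rot: [0.646, 0.763, 0.0, 0.0]
force: [-0.4, 0.2, -2.5]
finger_gap: 0.308
```

send_rows(
  motion=[
    {"gripper":20,"travel":[0,0,1],"rotation":[0,0,0]},
    {"gripper":20,"travel":[0,0,1],"rotation":[0,0,0]},
    {"gripper":20,"travel":[0,0,0],"rotation":[0,0,0]},
    {"gripper":20,"travel":[0,0,0],"rotation":[0,0,0]},
  ],
)

```text
t: 8.2
tcp_pos: [0.5216, 0.2907, 0.0955]
tool_rot: [0.646, 0.763, 0.0, 0.0]
force: [-3.5, -0.0, 7.9]
finger_gap: 0.307
```

send_rows(
  motion=[
    {"gripper":32,"travel":[0,0,0],"rotation":[0,0,0]},
    {"gripper":50,"travel":[0,0,0],"rotation":[0,0,0]},
    {"gripper":50,"travel":[0,0,0],"rotation":[0,0,0]},
    {"gripper":50,"travel":[0,0,0],"rotation":[0,0,0]},
    {"gripper":50,"travel":[0,0,-10],"rotation":[0,0,0]},
    {"gripper":50,"travel":[0,0,-20],"rotation":[0,0,0]},
    {"gripper":50,"travel":[0,0,-32],"rotation":[0,0,0]},
    {"gripper":50,"travel":[0,0,-32],"rotation":[0,0,0]},
    {"gripper":50,"travel":[0,0,-32],"rotation":[0,0,0]},
    {"gripper":60,"travel":[-30,0,0],"rotation":[0,0,0]},
    {"gripper":85,"travel":[-33,0,0],"rotation":[0,0,0]},
    {"gripper":85,"travel":[-33,0,0],"rotation":[0,0,0]},
  ],
)

```text
t: 9.2
tcp_pos: [0.5376, 0.1954, 0.221]
tool_rot: [0.646, 0.764, 0.001, 0.001]
force: [0.4, 0.4, 0.1]
finger_gap: 0.952
```

send_rows(
  motion=[
    {"gripper":85,"travel":[-33,0,0],"rotation":[0,0,0]},
    {"gripper":85,"travel":[-33,0,0],"rotation":[0,0,0]},
    {"gripper":85,"travel":[-33,2,0],"rotation":[0,0,0]},
    {"gripper":85,"travel":[-33,2,0],"rotation":[0,0,0]},
    {"gripper":85,"travel":[-33,2,0],"rotation":[0,0,0]},
    {"gripper":85,"travel":[-31,0,0],"rotation":[0,0,0]},
    {"gripper":85,"travel":[0,0,0],"rotation":[0,0,0]},
    {"gripper":85,"travel":[0,0,0],"rotation":[0,0,0]},
    {"gripper":85,"travel":[0,0,0],"rotation":[0,0,0]},
  ],
)

```text
t: 9.95
tcp_pos: [0.575, 0.0037, 0.2195]
tool_rot: [0.647, 0.763, 0.0, -0.0]
force: [0.1, -0.1, -0.3]
finger_gap: 1.0
```

```bash
python3 - <<'E'
from h import *
c,im=snap('wrist','w5.png');ct,it=snap('top','t5.png');t,r=tool();print(t)
for z in(.141,.119,.1):print(np.round(proj(c,[t[0],t[1],z])))
o=np.hstack([im[100:400,170:470],cv2.resize(it[140:290,130:280],(300,300))]);cv2.imwrite('pics/c5.png',o)
a=im.astype(int);m=((a[...,2]>110)&(a[...,1]<80)&(a[...,0]<80)).astype(np.uint8)
for q in cv2.findContours(m,0,2)[0]:
    if cv2.contourArea(q)>60:print('red',cv2.boundingRect(q))
E
```

```text
[0.57489865 0.00465062 0.21945358]
[315. 207.]
[315. 198.]
[315. 192.]
red (81, 219, 62, 31)
red (89, 203, 42, 16)
red (302, 182, 25, 28)
red (359, 87, 21, 78)
```

View pics/c5.png

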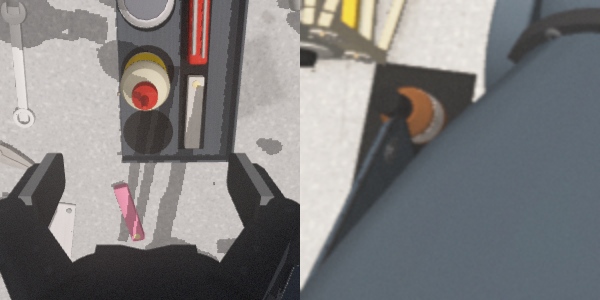

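The red cap centre at (314.5,196) matches the prediction. Brush stands on the mat.

send_rows(
  motion=[
    {"gripper":85,"travel":[0,0,25],"rotation":[0,0,0]},
    {"gripper":85,"travel":[0,0,30],"rotation":[0,0,0]},
    {"gripper":85,"travel":[0,0,30],"rotation":[0,0,0]},
    {"gripper":85,"travel":[0,0,30],"rotation":[0,0,0]},
    {"gripper":85,"travel":[0,0,24],"rotation":[0,0,0]},
    {"gripper":85,"travel":[0,0,0],"rotation":[0,0,0]},
    {"gripper":85,"travel":[0,0,0],"rotation":[0,0,0]},
  ],
)

```text
t: 10.63
tcp_pos: [0.5744, 0.0048, 0.0795]
tool_rot: [0.646, 0.764, -0.001, -0.001]
force: [0.4, -0.2, -0.1]
finger_gap: 0.999
```

send_rows(
  motion=[
    {"gripper":60,"travel":[0,0,0],"rotation":[0,0,0]},
    {"gripper":45,"travel":[0,0,0],"rotation":[0,0,0]},
    {"gripper":45,"travel":[0,0,0],"rotation":[0,0,0]},
    {"gripper":45,"travel":[0,0,0],"rotation":[0,0,0]},
    {"gripper":45,"travel":[0,0,0],"rotation":[0,0,0]},
    {"gripper":45,"travel":[0,0,0],"rotation":[0,0,0]},
    {"gripper":45,"travel":[0,0,0],"rotation":[0,0,0]},
  ],
)

```text
t: 11.22
tcp_pos: [0.5753, 0.0032, 0.081]
tool_rot: [0.646, 0.763, -0.0, 0.0]
force: [-1.4, -0.2, 4.5]
finger_gap: 0.524
```

send_rows(
  newtons=30,
  motion=[
    {"gripper":43,"travel":[0,0,0],"rotation":[0,0,0]},
    {"gripper":43,"travel":[0,0,0],"rotation":[0,0,0]},
    {"gripper":43,"travel":[0,0,0],"rotation":[0,0,0]},
  ],
)

```text
t: 11.47
tcp_pos: [0.5752, 0.0031, 0.0813]
tool_rot: [0.646, 0.763, -0.0, 0.0]
force: [-3.5, -1.3, 8.9]
finger_gap: 0.504
```

```bash
python3 - <<'E'
from h import *
c,im=snap('wrist','w6.png');cv2.imwrite('pics/c6.png',im[80:400,120:520])
E
```

```text
(no output)
```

View pics/c6.png

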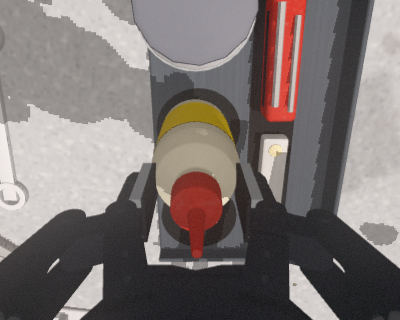

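Crop: the fingers have closed on the bottle's domed shoulder (gap 43 mm, upward force growing). I'll open and regrip on the straight neck cap, 20 mm higher.

send_rows(
  newtons=40,
  motion=[
    {"gripper":70,"travel":[0,0,0],"rotation":[0,0,0]},
    {"gripper":70,"travel":[0,0,0],"rotation":[0,0,0]},
    {"gripper":70,"travel":[0,0,0],"rotation":[0,0,0]},
    {"gripper":70,"travel":[0,0,-11],"rotation":[0,0,0]},
    {"gripper":70,"travel":[0,0,-10],"rotation":[0,0,0]},
    {"gripper":40,"travel":[0,0,0],"rotation":[0,0,0]},
    {"gripper":30,"travel":[0,0,0],"rotation":[0,0,0]},
    {"gripper":15,"travel":[0,0,0],"rotation":[0,0,0]},
    {"gripper":15,"travel":[0,0,0],"rotation":[0,0,0]},
    {"gripper":15,"travel":[0,0,0],"rotation":[0,0,0]},
    {"gripper":15,"travel":[0,0,0],"rotation":[0,0,0]},
    {"gripper":15,"travel":[0,0,0],"rotation":[0,0,0]},
  ],
)

```text
t: 12.52
tcp_pos: [0.5752, 0.0034, 0.1015]
tool_rot: [0.646, 0.763, -0.0, -0.0]
force: [-1.4, 0.0, 5.0]
finger_gap: 0.253
```

send_rows(
  motion=[
    {"gripper":15,"travel":[0,0,0],"rotation":[0,0,0]},
    {"gripper":15,"travel":[0,0,0],"rotation":[0,0,0]},
  ],
)

```text
t: 12.68
tcp_pos: [0.5753, 0.0034, 0.1015]
tool_rot: [0.646, 0.763, -0.0, -0.0]
force: [-1.2, 0.0, 5.1]
finger_gap: 0.251
```

send_rows(
  motion=[
    {"gripper":15,"travel":[0,0,-5],"rotation":[0,0,0]},
    {"gripper":15,"travel":[0,0,-15],"rotation":[0,0,0]},
    {"gripper":15,"travel":[0,0,-30],"rotation":[0,0,0]},
    {"gripper":15,"travel":[0,0,-30],"rotation":[0,0,0]},
    {"gripper":15,"travel":[0,0,-30],"rotation":[0,0,0]},
    {"gripper":15,"travel":[0,0,-30],"rotation":[0,0,0]},
    {"gripper":15,"travel":[0,0,-25],"rotation":[0,0,0]},
    {"gripper":15,"travel":[15,-5,0],"rotation":[0,0,0]},
    {"gripper":15,"travel":[25,-8,0],"rotation":[0,0,0]},
    {"gripper":15,"travel":[33,-10,0],"rotation":[0,0,0]},
    {"gripper":15,"travel":[33,-10,0],"rotation":[0,0,0]},
    {"gripper":15,"travel":[33,-10,0],"rotation":[0,0,0]},
  ],
)

```text
t: 13.68
tcp_pos: [0.5078, 0.1349, 0.2647]
tool_rot: [0.647, 0.763, -0.001, -0.001]
force: [0.3, 0.8, -0.8]
finger_gap: 0.248
```

send_rows(
  motion=[
    {"gripper":15,"travel":[33,-10,0],"rotation":[0,0,0]},
    {"gripper":15,"travel":[33,-10,0],"rotation":[0,0,0]},
    {"gripper":15,"travel":[33,-10,0],"rotation":[0,0,0]},
    {"gripper":15,"travel":[33,-10,0],"rotation":[0,0,0]},
    {"gripper":15,"travel":[28,-6,0],"rotation":[0,0,0]},
    {"gripper":15,"travel":[15,-3,0],"rotation":[0,0,0]},
    {"gripper":15,"travel":[0,0,15],"rotation":[0,0,0]},
    {"gripper":15,"travel":[0,0,30],"rotation":[0,0,0]},
    {"gripper":15,"travel":[0,0,30],"rotation":[0,0,0]},
    {"gripper":15,"travel":[0,0,30],"rotation":[0,0,0]},
    {"gripper":15,"travel":[0,0,0],"rotation":[0,0,0]},
    {"gripper":15,"travel":[0,0,0],"rotation":[0,0,0]},
  ],
)

```text
t: 14.68
tcp_pos: [0.4306, 0.2975, 0.1592]
tool_rot: [0.646, 0.763, -0.003, -0.002]
force: [0.9, -0.3, -1.0]
finger_gap: 0.253
```

send_rows(
  motion=[
    {"gripper":15,"travel":[0,0,25],"rotation":[0,0,0]},
    {"gripper":15,"travel":[0,0,22],"rotation":[0,0,0]},
    {"gripper":15,"travel":[0,0,8],"rotation":[0,0,0]},
    {"gripper":15,"travel":[0,0,3],"rotation":[0,0,0]},
    {"gripper":15,"travel":[0,0,2],"rotation":[0,0,0]},
    {"gripper":15,"travel":[0,0,0],"rotation":[0,0,0]},
    {"gripper":15,"travel":[0,0,0],"rotation":[0,0,0]},
    {"gripper":15,"travel":[0,0,0],"rotation":[0,0,0]},
  ],
)

```text
t: 15.35
tcp_pos: [0.4338, 0.2983, 0.1025]
tool_rot: [0.646, 0.763, 0.001, 0.001]
force: [-0.1, -0.1, -1.5]
finger_gap: 0.25
```

send_rows(
  motion=[
    {"gripper":15,"travel":[0,0,2],"rotation":[0,0,0]},
    {"gripper":15,"travel":[0,0,1],"rotation":[0,0,0]},
    {"gripper":15,"travel":[0,0,0],"rotation":[0,0,0]},
    {"gripper":15,"travel":[0,0,0],"rotation":[0,0,0]},
  ],
)

```text
t: 15.68
tcp_pos: [0.4332, 0.2981, 0.0985]
tool_rot: [0.646, 0.763, 0.0, 0.0]
force: [-0.8, 0.5, 1.4]
finger_gap: 0.252
```

send_rows(
  motion=[
    {"gripper":26,"travel":[0,0,0],"rotation":[0,0,0]},
    {"gripper":45,"travel":[0,0,0],"rotation":[0,0,0]},
    {"gripper":45,"travel":[0,0,0],"rotation":[0,0,0]},
    {"gripper":45,"travel":[0,0,0],"rotation":[0,0,0]},
    {"gripper":45,"travel":[0,0,-10],"rotation":[0,0,0]},
    {"gripper":45,"travel":[0,0,-25],"rotation":[0,0,0]},
    {"gripper":45,"travel":[0,0,-33],"rotation":[0,0,0]},
    {"gripper":45,"travel":[0,0,-33],"rotation":[0,0,0]},
    {"gripper":45,"travel":[0,0,-30],"rotation":[0,0,0]},
    {"gripper":45,"travel":[-30.5,12.7,0],"rotation":[0,0,0]},
    {"gripper":45,"travel":[-30.5,12.7,0],"rotation":[0,0,0]},
    {"gripper":45,"travel":[-30.5,12.7,0],"rotation":[0,0,0]},
  ],
)

```text
t: 16.68
tcp_pos: [0.4862, 0.2136, 0.2313]
tool_rot: [0.646, 0.764, 0.001, 0.001]
force: [0.6, -0.4, -0.7]
finger_gap: 0.532
```

send_rows(
  motion=[
    {"gripper":45,"travel":[-30.5,12.7,0],"rotation":[0,0,0]},
    {"gripper":45,"travel":[-30.5,12.7,0],"rotation":[0,0,0]},
    {"gripper":45,"travel":[-30.5,12.7,0],"rotation":[0,0,0]},
    {"gripper":45,"travel":[-30.5,12.7,0],"rotation":[0,0,0]},
    {"gripper":45,"travel":[-30.5,12.7,0],"rotation":[0,0,0]},
    {"gripper":45,"travel":[-30.5,12.7,0],"rotation":[0,0,0]},
    {"gripper":45,"travel":[-30.5,12.7,0],"rotation":[0,0,0]},
    {"gripper":45,"travel":[-30.5,12.7,0],"rotation":[0,0,0]},
    {"gripper":45,"travel":[-30.5,12.7,0],"rotation":[0,0,0]},
    {"gripper":45,"travel":[0,0,0],"rotation":[0,0,0]},
    {"gripper":45,"travel":[0,0,0],"rotation":[0,0,0]},
    {"gripper":45,"travel":[0,0,0],"rotation":[0,0,0]},
  ],
)

```text
t: 17.68
tcp_pos: [0.6428, -0.0377, 0.2294]
tool_rot: [0.647, 0.763, -0.0, -0.001]
force: [0.3, -0.5, 0.4]
finger_gap: 0.521
```

```bash
cat >> h.py <<'E'
def rect(c,im,m,box,z,n=''):
    u0,v0,u1,v1=box;k=np.zeros(m.shape,np.uint8);k[v0:v1,u0:u1]=m[v0:v1,u0:u1]
    q=cv2.findContours(k,0,2)[0]
    if not q:print(n,'none');return
    r=cv2.minAreaRect(max(q,key=cv2.contourArea));print(n,np.round(r[0],1),np.round(r[1],1),round(r[2],1),np.round(plane(c,*r[0],z),4),'corners',[np.round(plane(c,*p,z),3)[:2].tolist() for p in cv2.boxPoints(r)])
E
python3 - <<'E'
from h import *
c,im=snap('wrist','w7.png');ct,it=snap('top','t7.png');t,r=tool();print(t)
a=im.astype(int);u,v=map(int,proj(c,[.643,-.038,.02]));print(u,v,a[v,u],proj(c,[t[0],t[1],.02]))
rect(c,im,(a[...,2]>95)&(a[...,1]>90),(u-28,v-60,u+28,v+60),.02,'feel')
o=np.hstack([im[50:400,150:490],cv2.resize(it[120:270,150:370],(440,350))]);cv2.imwrite('pics/c7.png',o)
E
```

```text
[ 0.64253974 -0.03671086  0.22949669]
315 172 [165 171 178] (np.float64(315.2340002292375), np.float64(171.32650897339758))
feel [331.  164.5] [105.  22.] 90.0 [ 0.6606 -0.0249  0.02  ] corners [[0.636, 0.035], [0.662, 0.039], [0.688, -0.092], [0.659, -0.097]]
```

View pics/c7.png

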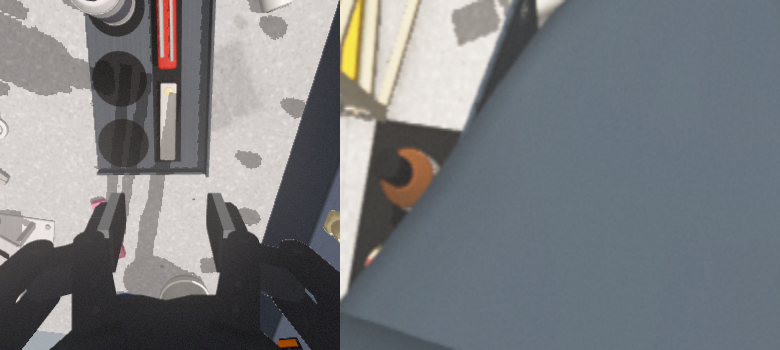

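Feeler is at full-frame (319,171.5) against (315,171) under the TCP, so +4 mm in tool y. Both containers are on the mat. Descending.

send_rows(
  motion=[
    {"gripper":45,"travel":[0,4,25],"rotation":[0,0,0]},
    {"gripper":45,"travel":[0,0,32],"rotation":[0,0,0]},
    {"gripper":45,"travel":[0,0,32],"rotation":[0,0,0]},
    {"gripper":45,"travel":[0,0,32],"rotation":[0,0,0]},
    {"gripper":45,"travel":[0,0,32],"rotation":[0,0,0]},
    {"gripper":45,"travel":[0,0,25],"rotation":[0,0,0]},
    {"gripper":45,"travel":[0,0,20],"rotation":[0,0,0]},
    {"gripper":45,"travel":[0,0,12],"rotation":[0,0,0]},
    {"gripper":45,"travel":[0,0,5],"rotation":[0,0,0]},
    {"gripper":45,"travel":[0,0,3],"rotation":[0,0,0]},
    {"gripper":45,"travel":[0,0,0],"rotation":[0,0,0]},
    {"gripper":45,"travel":[0,0,0],"rotation":[0,0,0]},
  ],
)

```text
t: 18.78
tcp_pos: [0.6484, -0.0373, 0.0127]
tool_rot: [0.646, 0.763, 0.001, 0.001]
force: [1.3, -0.1, 0.4]
finger_gap: 0.528
```

send_rows(
  newtons=40,
  motion=[
    {"gripper":30,"travel":[0,0,0],"rotation":[0,0,0]},
    {"gripper":20,"travel":[0,0,0],"rotation":[0,0,0]},
    {"gripper":12,"travel":[0,0,0],"rotation":[0,0,0]},
    {"gripper":12,"travel":[0,0,0],"rotation":[0,0,0]},
    {"gripper":12,"travel":[0,0,0],"rotation":[0,0,0]},
    {"gripper":12,"travel":[0,0,0],"rotation":[0,0,0]},
    {"gripper":12,"travel":[0,0,0],"rotation":[0,0,0]},
  ],
)

```text
t: 19.37
tcp_pos: [0.6482, -0.0375, 0.0128]
tool_rot: [0.646, 0.763, 0.0, 0.001]
force: [-1.0, 1.9, 6.0]
finger_gap: 0.217
```

send_rows(
  newtons=50,
  motion=[
    {"gripper":32,"travel":[0,0,0],"rotation":[0,0,0]},
    {"gripper":32,"travel":[0,0,0],"rotation":[0,0,0]},
    {"gripper":32,"travel":[0,0,3],"rotation":[0,0,0]},
    {"gripper":32,"travel":[0,0,1],"rotation":[0,0,0]},
    {"gripper":20,"travel":[0,0,0],"rotation":[0,0,0]},
    {"gripper":12,"travel":[0,0,0],"rotation":[0,0,0]},
    {"gripper":12,"travel":[0,0,0],"rotation":[0,0,0]},
    {"gripper":12,"travel":[0,0,0],"rotation":[0,0,0]},
    {"gripper":12,"travel":[0,0,0],"rotation":[0,0,0]},
    {"gripper":12,"travel":[0,0,0],"rotation":[0,0,0]},
  ],
)

```text
t: 20.2
tcp_pos: [0.6473, -0.0373, 0.0071]
tool_rot: [0.646, 0.763, -0.0, -0.0]
force: [-0.9, -0.3, -1.5]
finger_gap: 0.215
```

send_rows(
  motion=[
    {"gripper":12,"travel":[0,0,-5],"rotation":[0,0,0]},
    {"gripper":12,"travel":[0,0,-15],"rotation":[0,0,0]},
    {"gripper":12,"travel":[0,0,-30],"rotation":[0,0,0]},
    {"gripper":12,"travel":[0,0,-33],"rotation":[0,0,0]},
    {"gripper":12,"travel":[0,0,-33],"rotation":[0,0,0]},
    {"gripper":12,"travel":[0,0,-33],"rotation":[0,0,0]},
    {"gripper":12,"travel":[0,0,-33],"rotation":[0,0,0]},
    {"gripper":12,"travel":[0,0,0],"rotation":[0,0,0]},
    {"gripper":12,"travel":[0,0,0],"rotation":[0,0,0]},
  ],
)

```text
t: 20.95
tcp_pos: [0.6489, -0.0376, 0.1926]
tool_rot: [0.646, 0.763, 0.001, 0.003]
force: [-0.2, -0.3, -2.0]
finger_gap: 0.215
```

```bash
python3 - <<'E'
from h import *
s=manip.sense();print(s['tcp_pos'],s['finger_gap'],s['force'],np.round(s['q'],2))
c,im=snap('wrist','w8.png');ct,it=snap('top','t8.png');cs,si=snap('side','s8.png')
x=cv2.resize(im[130:400,170:470],(400,360));y=cv2.resize(it[200:270,395:485],(400,311));z=cv2.resize(si[255:340,250:340],(381,360))
o=np.zeros((600,800,3),np.uint8);o[:360,:400]=x;o[:360,400:781]=z;w=cv2.resize(it[200:270,395:485],(300,233));o[362:595,:300]=w;cv2.imwrite('pics/c8.png',o)
E
```

```text
[ 0.64894818 -0.03761547  0.19258011] 0.21464295626047922 [-0.177689   -0.29473289 -1.99687403] [-0.23  0.6   1.41 -0.    1.13 -0.39]
```

View pics/c8.png

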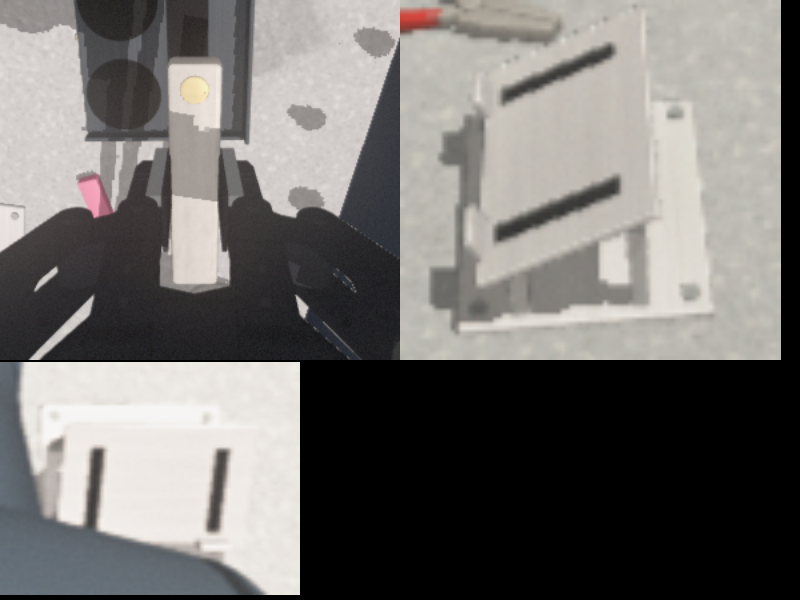

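send_rows(
  motion=[
    {"gripper":12,"travel":[0,0,-20],"rotation":[0,0,4.8]},
    {"gripper":12,"travel":[0,0,-20],"rotation":[0,0,4.8]},
    {"gripper":12,"travel":[-20,-12,0],"rotation":[0,0,0]},
    {"gripper":12,"travel":[-32,-19,0],"rotation":[0,0,0]},
    {"gripper":12,"travel":[-34,-20,0],"rotation":[0,0,0]},
    {"gripper":12,"travel":[-34,-20,0],"rotation":[0,0,0]},
    {"gripper":12,"travel":[-34,-20,0],"rotation":[0,0,0]},
    {"gripper":12,"travel":[-34,-20,0],"rotation":[0,0,0]},
    {"gripper":12,"travel":[-34,-20,0],"rotation":[0,0,0]},
    {"gripper":12,"travel":[-34,-20,0],"rotation":[0,0,0]},
    {"gripper":12,"travel":[-34,-20,0],"rotation":[0,0,0]},
    {"gripper":12,"travel":[-32,-19,0],"rotation":[0,0,0]},
  ],
)

```text
t: 22.1
tcp_pos: [0.4545, -0.3597, 0.2273]
tool_rot: [0.708, 0.706, 0.0, -0.002]
force: [0.1, 0.3, -0.5]
finger_gap: 0.216
```

send_rows(
  motion=[
    {"gripper":12,"travel":[-20,-6,0],"rotation":[0,0,0]},
    {"gripper":12,"travel":[0,0,0],"rotation":[0,0,0]},
    {"gripper":12,"travel":[0,0,0],"rotation":[0,0,0]},
    {"gripper":12,"travel":[0,0,0],"rotation":[0,0,0]},
  ],
)

```text
t: 22.43
tcp_pos: [0.4501, -0.3776, 0.2277]
tool_rot: [0.708, 0.706, 0.0, -0.002]
force: [-0.2, 0.2, -1.7]
finger_gap: 0.216
```

```bash
python3 - <<'E'
from h import *
t,r=tool();print(t,r.as_quat(),np.round(manip.sense()['q'],2))
c,im=snap('wrist','w9.png');T=np.array(c['cam_to_world'])
for v in(175,342):  # bar ends, on plane 12.5 mm behind tcp in the tool frame
    o,d=ray(c,316,v);ol=r.inv().apply(o-t);dl=r.inv().apply(d);print('bar end tool',np.round((ol+dl*(-.0125-ol[2])/dl[2])*1000,1))
for n,p in dict(lipL=(.407,-.242,.042),lipR=(.407,-.326,.042),tL=(.483,-.219,.068),tR=(.483,-.346,.068)).items():print(n,np.round(proj(c,p)))
print(np.round(T,3).tolist());cv2.imwrite('pics/c9.png',cv2.resize(im[:330,100:500],(800,600)) if 0 else cv2.resize(im[0:300,120:520],(800,600),interpolation=cv2.INTER_CUBIC))
E
```

```text
[ 0.45005888 -0.37755845  0.22774843] [ 7.08083803e-01  7.06125566e-01  4.91078534e-04 -1.94196917e-03] [-0.89  0.48  1.53  0.    1.13 -0.89]
bar end tool [ 49.8   0.7 -12.5]
bar end tool [-49.2   0.7 -12.5]
lipL [273.  50.]
lipR [277. 133.]
tL [350.  17.]
tR [346. 154.]
[[1.0, -0.003, -0.003, 0.451], [-0.003, -0.95, -0.311, -0.297], [-0.002, 0.311, -0.95, 0.371], [0.0, 0.0, 0.0, 1.0]]
```

View pics/c9.png

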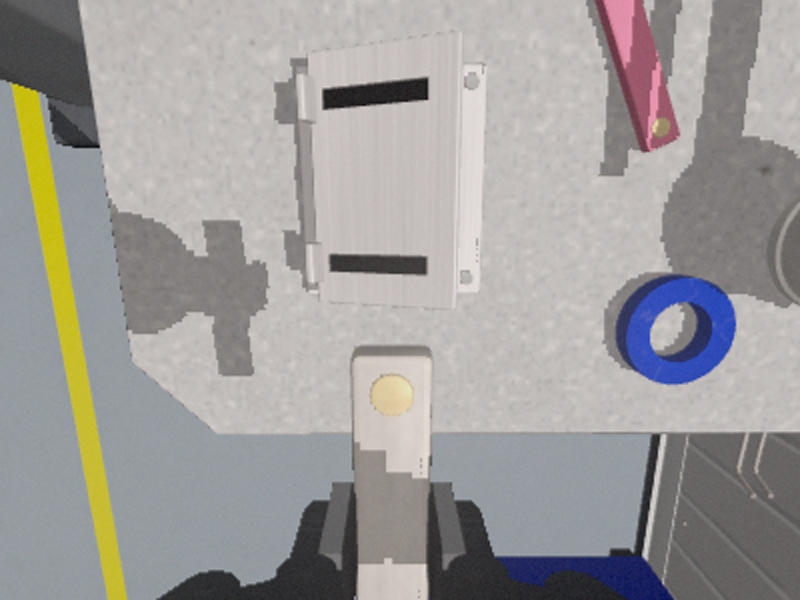

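Clear view of the stand: face corners in the crop at (309,50), (463,30), (322,300) and (457,308), lip tabs at (305,95) and (313,266), slots at (376,93) and (378,264). The bar is centred in the grip (+0.3 mm).

```bash
python3 - <<'E'
from h import *
c=manip.calibration('wrist');ct=manip.calibration('top');cs=manip.calibration('side')
W=lambda u,v:(120+u/2,v/2)
pw=dict(lowL=(W(309,50),.034),lowR=(W(322,300),.034),upL=(W(463,30),.068),upR=(W(457,308),.068),slot1=(W(376,93),.051),slot2=(W(378,264),.051),tab1o=(W(306,72),.04),tab1i=(W(310,120),.04),tab2i=(W(312,243),.04),tab2o=(W(316,290),.04))
for n,(p,z) in pw.items():print(n,np.round(plane(c,*p,z),4))
S=lambda u,v:(400+u/3,205+(v-410)/3)
pt=dict(lowL=S(38,555),lowR=S(192,556),upL=S(45,450),upR=S(215,453))
ps=dict(lowL=(269.4,273.9),lowR=(268.9,322.3),upL=(307.9,256.9),upR=(310.2,305.8))
for n in pt:
    rs=[ray(c,*pw[n][0]),ray(ct,*pt[n]),ray(cs,*ps[n])]
    print(n,'tri all',np.round(tri(rs),4),'w+s',np.round(tri([rs[0],rs[2]]),4))
E
```

```text
lowL [ 0.4084 -0.2173  0.034 ]
lowR [ 0.4099 -0.3465  0.034 ]
upL [ 0.4842 -0.2174  0.068 ]
upR [ 0.4858 -0.3458  0.068 ]
slot1 [ 0.4433 -0.2403  0.051 ]
slot2 [ 0.4435 -0.3244  0.051 ]
tab1o [ 0.4071 -0.2286  0.04  ]
tab1i [ 0.4081 -0.2511  0.04  ]
tab2i [ 0.4063 -0.3137  0.04  ]
tab2o [ 0.4075 -0.3399  0.04  ]
lowL tri all [ 0.4061 -0.2203  0.0292] w+s [ 0.4043 -0.2141  0.0203]
lowR tri all [ 0.4085 -0.3451  0.0253] w+s [ 0.4087 -0.3473  0.0289]
upL tri all [ 0.4835 -0.2186  0.0655] w+s [ 0.4841 -0.2159  0.0619]
upR tri all [ 0.4841 -0.347   0.0641] w+s [ 0.4844 -0.3467  0.0636]
```

send_rows(
  motion=[
    {"gripper":12,"travel":[0,0,0],"rotation":[-5,0,0]},
    {"gripper":12,"travel":[0,0,0],"rotation":[-5,0,0]},
    {"gripper":12,"travel":[0,0,0],"rotation":[-5,0,0]},
    {"gripper":12,"travel":[0,0,0],"rotation":[-5,0,0]},
    {"gripper":12,"travel":[0,0,0],"rotation":[-5,0,0]},
    {"gripper":12,"travel":[19,-20,0],"rotation":[0,0,0]},
    {"gripper":12,"travel":[19,-20,0],"rotation":[0,0,0]},
    {"gripper":12,"travel":[19,-20,0],"rotation":[0,0,0]},
    {"gripper":12,"travel":[19,-20,0],"rotation":[0,0,0]},
    {"gripper":12,"travel":[19,-20,0],"rotation":[0,0,0]},
    {"gripper":12,"travel":[0,0,0],"rotation":[0,0,0]},
    {"gripper":12,"travel":[0,0,0],"rotation":[0,0,0]},
  ],
)

```text
t: 23.48
tcp_pos: [0.3598, -0.2807, 0.1866]
tool_rot: [0.691, 0.69, 0.154, 0.152]
force: [-0.1, 0.2, -1.1]
finger_gap: 0.218
```

```bash
cat >> h.py <<'E'
def local():
    O=np.array([.412,-.283,.034]);a=np.radians(25);M=np.array([[np.cos(a),0,np.sin(a)],[0,1,0],[-np.sin(a),0,np.cos(a)]])
    t,r=tool();print('tcp in stand mm',np.round(M@(t-O)*1000,1),'tool axes in stand',np.round(M@r.as_matrix(),3).tolist(),'force',np.round(M@manip.sense()['force'],1))
E
python3 -c "
from h import *
local();print(tool()[0],np.round(manip.sense()['q'],2))"
```

```text
tcp in stand mm [ 17.2   2.3 160.4] tool axes in stand [[0.002, 1.0, -0.001], [1.0, -0.002, 0.002], [0.002, -0.001, -1.0]] force [-0.5  0.2 -0.9]
[ 0.35984533 -0.28074486  0.18661505] [-1.18  0.33  2.13  0.71  0.64 -1.75]
```

send_rows(
  motion=[
    {"gripper":12,"travel":[-2,-4,20],"rotation":[0,0,0]},
    {"gripper":12,"travel":[0,0,30],"rotation":[0,0,0]},
    {"gripper":12,"travel":[0,0,30],"rotation":[0,0,0]},
    {"gripper":12,"travel":[0,0,30],"rotation":[0,0,0]},
    {"gripper":12,"travel":[0,0,20],"rotation":[0,0,0]},
    {"gripper":12,"travel":[0,0,0],"rotation":[0,0,0]},
    {"gripper":12,"travel":[0,0,0],"rotation":[0,0,0]},
  ],
)

```text
t: 24.07
tcp_pos: [0.4126, -0.2857, 0.0669]
tool_rot: [0.691, 0.69, 0.153, 0.153]
force: [0.1, -0.2, -0.0]
finger_gap: 0.215
```

```bash
python3 - <<'E'
from h import *
local()
c,im=snap('wrist','w10.png');cs,si=snap('side','s10.png')
o=np.hstack([cv2.resize(im[0:340,130:510],(447,400)),cv2.resize(si[240:340,240:328],(352,400),interpolation=cv2.INTER_CUBIC)]);cv2.imwrite('pics/c10.png',o)
E
```

```text
tcp in stand mm [14.5 -2.7 29.6] tool axes in stand [[0.001, 1.0, -0.0], [1.0, -0.001, 0.0], [0.0, -0.0, -1.0]] force [ 0.1 -0.2 -0. ]
```

View pics/c10.png

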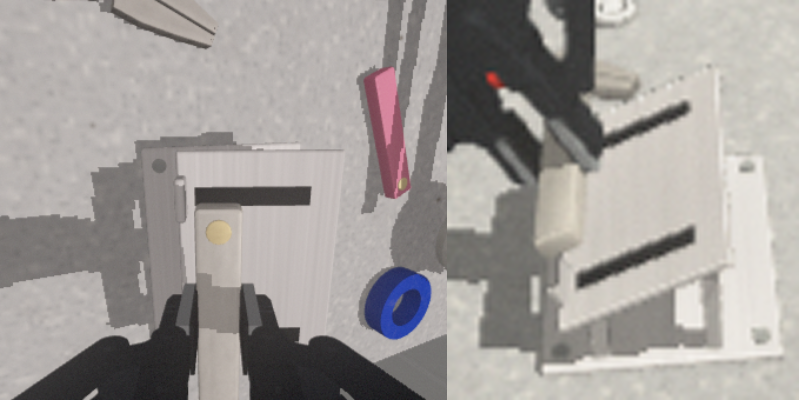

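```bash
python3 - <<'E'
from h import *
c=manip.calibration('wrist');O=np.array([.412,-.283,.034]);a=np.radians(25);M=np.array([[np.cos(a),0,np.sin(a)],[0,1,0],[-np.sin(a),0,np.cos(a)]])
def L(n,x,y,z):
    o,d=ray(c,130+x/1.176,y/1.176);o=M@(o-O);d=M@d;print(n,np.round((o+d*(z-o[2])/d[2])*1000,1))
L('tab in edge top',187,200,.012);L('tab base',187,200,0.);L('tab far end',181,177,.012);L('tab near end',181,222,.012);L('upper edge',342,165,0);L('face far end',260,150,0);L('slot',252,195,0);L('slot far edge',252,187,0)
L('bar L',195,240,.041);L('bar R',243,240,.041);L('bar far end',219,205,.041)
E
```

```text
tab in edge top [-0.  41.9 12. ]
tab base [-1.2 39.2  0. ]
tab far end [-2.6 53.2 12. ]
tab near end [-3.4 30.6 12. ]
upper edge [78.6 57.3  0. ]
face far end [36.4 64.8  0. ]
slot [33.1 41.8  0. ]
slot far edge [33. 46.  0.]
bar L [ 5.5 31.3 41. ]
bar R [25.7 31.3 41. ]
bar far end [15.6 46.4 41. ]
```

My stand-frame estimate agrees with the picture: tab spans y = 30.6 to 53.2 mm, its inner edge is at x ≈ 0, and the upper edge is at 78.6. The bar is at x = 15.6, y = -3.6. Correcting and lowering.

send_rows(
  motion=[
    {"gripper":12,"travel":[3.5,-3.5,8],"rotation":[0,0,0]},
    {"gripper":12,"travel":[0,0,10],"rotation":[0,0,0]},
    {"gripper":12,"travel":[0,0,5],"rotation":[0,0,0]},
    {"gripper":12,"travel":[0,0,2],"rotation":[0,0,0]},
    {"gripper":12,"travel":[0,0,0],"rotation":[0,0,0]},
    {"gripper":12,"travel":[0,0,0],"rotation":[0,0,0]},
    {"gripper":12,"travel":[0,0,0],"rotation":[0,0,0]},
  ],
)

```text
t: 24.75
tcp_pos: [0.4189, -0.2827, 0.0443]
tool_rot: [0.691, 0.689, 0.153, 0.154]
force: [-0.3, -0.1, -1.1]
finger_gap: 0.215
```

send_rows(
  motion=[
    {"gripper":12,"travel":[0,0,1],"rotation":[0,0,0]},
    {"gripper":12,"travel":[0,0,0],"rotation":[0,0,0]},
    {"gripper":12,"travel":[0,0,0],"rotation":[0,0,0]},
  ],
)

```text
t: 25.0
tcp_pos: [0.4193, -0.2824, 0.0427]
tool_rot: [0.691, 0.689, 0.153, 0.153]
force: [-0.8, 0.5, -0.8]
finger_gap: 0.212
```

```bash
python3 -c "
from h import *
local()"
```

```text
tcp in stand mm [10.3  0.6  4.8] tool axes in stand [[0.002, 1.0, 0.0], [1.0, -0.002, -0.001], [-0.001, 0.0, -1.0]] force [-1.1  0.5 -0.4]
```

send_rows(
  motion=[
    {"gripper":12,"travel":[0,0,1],"rotation":[0,0,0]},
    {"gripper":12,"travel":[0,0,1],"rotation":[0,0,0]},
    {"gripper":12,"travel":[0,0,0],"rotation":[0,0,0]},
    {"gripper":12,"travel":[0,0,0],"rotation":[0,0,0]},
  ],
)

```text
t: 25.33
tcp_pos: [0.4202, -0.2822, 0.0405]
tool_rot: [0.691, 0.689, 0.153, 0.153]
force: [-0.1, -0.3, -1.0]
finger_gap: 0.22
```

send_rows(
  motion=[
    {"gripper":12,"travel":[0,0,1],"rotation":[0,0,0]},
    {"gripper":12,"travel":[0,0,0],"rotation":[0,0,0]},
    {"gripper":12,"travel":[0,0,0],"rotation":[0,0,0]},
  ],
)

```text
t: 25.58
tcp_pos: [0.4206, -0.2822, 0.0398]
tool_rot: [0.691, 0.689, 0.153, 0.153]
force: [-0.7, 0.4, -0.6]
finger_gap: 0.218
```

```bash
python3 -c "
from h import *
local()"
```

```text
tcp in stand mm [10.2  0.8  1.6] tool axes in stand [[0.002, 1.0, -0.0], [1.0, -0.002, -0.001], [-0.001, 0.0, -1.0]] force [-0.8  0.4 -0.2]
```

send_rows(
  motion=[
    {"gripper":12,"travel":[0,0,1],"rotation":[0,0,0]},
    {"gripper":12,"travel":[0,0,0],"rotation":[0,0,0]},
    {"gripper":12,"travel":[0,0,0],"rotation":[0,0,0]},
  ],
)

```text
t: 25.83
tcp_pos: [0.4206, -0.2822, 0.0397]
tool_rot: [0.691, 0.689, 0.153, 0.154]
force: [-5.5, -1.3, 10.0]
finger_gap: 0.214
```

send_rows(
  motion=[
    {"gripper":12,"travel":[0,0,1],"rotation":[0,0,0]},
    {"gripper":12,"travel":[0,0,0],"rotation":[0,0,0]},
    {"gripper":12,"travel":[0,0,0],"rotation":[0,0,0]},
  ],
)

```text
t: 26.08
tcp_pos: [0.4206, -0.2822, 0.0397]
tool_rot: [0.691, 0.689, 0.152, 0.154]
force: [-10.1, -1.0, 20.7]
finger_gap: 0.216
```

send_rows(
  motion=[
    {"gripper":12,"travel":[0,0,-1.5],"rotation":[0,0,0]},
    {"gripper":12,"travel":[0,0,0],"rotation":[0,0,0]},
    {"gripper":24,"travel":[0,0,0],"rotation":[0,0,0]},
    {"gripper":38,"travel":[0,0,0],"rotation":[0,0,0]},
    {"gripper":38,"travel":[0,0,0],"rotation":[0,0,0]},
    {"gripper":38,"travel":[0,0,0],"rotation":[0,0,0]},
    {"gripper":38,"travel":[0,0,0],"rotation":[0,0,0]},
    {"gripper":38,"travel":[0,0,-8],"rotation":[0,0,0]},
    {"gripper":38,"travel":[0,0,-15],"rotation":[0,0,0]},
    {"gripper":38,"travel":[0,0,-30],"rotation":[0,0,0]},
    {"gripper":38,"travel":[0,0,0],"rotation":[0,0,0]},
    {"gripper":38,"travel":[0,0,0],"rotation":[0,0,0]},
  ],
)

```text
t: 27.08
tcp_pos: [0.3985, -0.2827, 0.0883]
tool_rot: [0.691, 0.689, 0.152, 0.154]
force: [-0.4, -0.4, -0.6]
finger_gap: 0.444
```

```bash
python3 - <<'E'
from h import *
local()
c,im=snap('wrist','w11.png');cs,si=snap('side','s11.png');ct,it=snap('top','t11.png')
o=np.hstack([cv2.resize(im[0:340,130:510],(447,400)),cv2.resize(si[240:340,240:328],(352,400),interpolation=cv2.INTER_CUBIC)])
p=cv2.resize(it[140:280,140:370],(329,200));q=cv2.resize(si[130:240,240:400],(290,200));o2=np.zeros((200,799,3),np.uint8);o2[:,:329]=p;o2[:,340:630]=q;cv2.imwrite('pics/c11.png',np.vstack([o,o2]))
E
```

```text
tcp in stand mm [10.7  0.3 55. ] tool axes in stand [[0.002, 1.0, 0.001], [1.0, -0.002, -0.003], [-0.003, 0.001, -1.0]] force [-0.6 -0.4 -0.4]
```

View pics/c11.png

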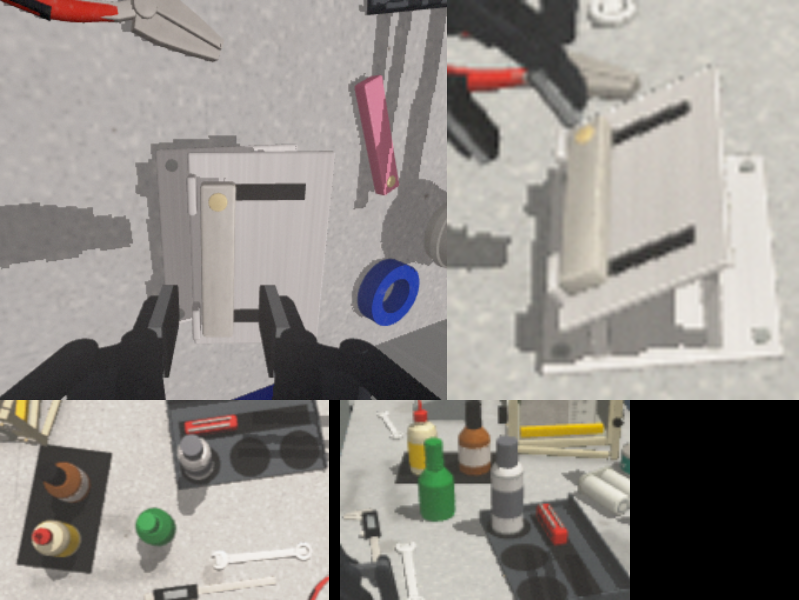

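The feeler lies flat against both tabs and is centred: left edge at 202, tab edge at 200 in the crop. Both containers stand on the mat, with the can and key untouched. Backing off and turning the tool down again.

send_rows(
  motion=[
    {"gripper":45,"travel":[0,0,-25],"rotation":[0,0,0]},
    {"gripper":45,"travel":[0,0,-25],"rotation":[0,0,0]},
    {"gripper":45,"travel":[0,0,-25],"rotation":[0,0,0]},
    {"gripper":45,"travel":[0,0,-25],"rotation":[0,0,0]},
    {"gripper":45,"travel":[0,10,0],"rotation":[5,0,0]},
    {"gripper":45,"travel":[0,10,0],"rotation":[5,0,0]},
    {"gripper":45,"travel":[0,10,0],"rotation":[5,0,0]},
    {"gripper":45,"travel":[0,10,0],"rotation":[5,0,0]},
    {"gripper":45,"travel":[0,10,0],"rotation":[5,0,0]},
    {"gripper":45,"travel":[0,0,-15],"rotation":[0,0,-4.8]},
    {"gripper":45,"travel":[0,0,-15],"rotation":[0,0,-4.8]},
    {"gripper":45,"travel":[0,0,0],"rotation":[0,0,0]},
  ],
)

```text
t: 28.23
tcp_pos: [0.3972, -0.281, 0.2201]
tool_rot: [0.643, 0.765, 0.025, 0.024]
force: [-0.3, -0.4, 0.6]
finger_gap: 0.529
```

```bash
python3 - <<'E'
from h import *
Rt=R.from_quat([.646,.763,0,0])
t,r=tool();print(t,r.as_quat(),np.round(manip.sense()['q'],2));goto([.4335,.2982,.23],Rt)
E
```

```text
[ 0.39720346 -0.28101127  0.22013438] [0.64276997 0.76530226 0.02456392 0.02357599] [-0.88  0.34  1.82  0.07  0.95 -1.1 ]
travel mm [564.2 136.2  -3.2] rotvec deg [3.9 0.2 0.5]
```

send_rows(
  motion=[
    {"gripper":50,"travel":[0,0,0],"rotation":[2,0.1,0.3]},
    {"gripper":50,"travel":[0,0,0],"rotation":[2,0.1,0.3]},
    {"gripper":50,"travel":[20,5,-1],"rotation":[0,0,0]},
    {"gripper":50,"travel":[34,8,-1],"rotation":[0,0,0]},
    {"gripper":50,"travel":[34,8,-1],"rotation":[0,0,0]},
    {"gripper":50,"travel":[34,8,-1],"rotation":[0,0,0]},
    {"gripper":50,"travel":[34,8,-1],"rotation":[0,0,0]},
    {"gripper":50,"travel":[34,8,-1],"rotation":[0,0,0]},
    {"gripper":50,"travel":[34,8,-1],"rotation":[0,0,0]},
    {"gripper":50,"travel":[34,8,-1],"rotation":[0,0,0]},
    {"gripper":50,"travel":[34,8,-1],"rotation":[0,0,0]},
    {"gripper":50,"travel":[34,8,-1],"rotation":[0,0,0]},
  ],
)

```text
t: 29.23
tcp_pos: [0.4187, 0.0553, 0.2281]
tool_rot: [0.65, 0.76, -0.001, -0.003]
force: [0.8, -0.5, -0.6]
finger_gap: 0.588
```

send_rows(
  motion=[
    {"gripper":50,"travel":[34,8,0],"rotation":[0,0,0]},
    {"gripper":50,"travel":[34,8,0],"rotation":[0,0,0]},
    {"gripper":50,"travel":[34,8,0],"rotation":[0,0,0]},
    {"gripper":50,"travel":[34,8,0],"rotation":[0,0,0]},
    {"gripper":50,"travel":[34,8,0],"rotation":[0,0,0]},
    {"gripper":50,"travel":[30,8,0],"rotation":[0,0,0]},
    {"gripper":50,"travel":[0,0,0],"rotation":[0,0,0]},
    {"gripper":50,"travel":[0,0,0],"rotation":[0,0,0]},
  ],
)

```text
t: 29.9
tcp_pos: [0.4343, 0.2597, 0.2278]
tool_rot: [0.648, 0.762, -0.002, -0.003]
force: [-0.0, -1.3, -0.1]
finger_gap: 0.582
```

```bash
python3 - <<'E'
from h import *
Rt=R.from_quat([.646,.763,0,0])
t,r=tool();print(t,r.as_quat());goto([.4335,.2982,.0985],Rt)
c,im=snap('wrist','w12.png');a=im.astype(int)
q=max(cv2.findContours(((a[...,2]>110)&(a[...,1]<80)&(a[...,0]<80)).astype(np.uint8)[:300],0,2)[0],key=cv2.contourArea);print('oil red',cv2.boundingRect(q),'expected tip,cap',np.round(proj(c,[.4335,.2982,.138])),np.round(proj(c,[.4335,.2982,.116])))
E
```

```text
[0.43431996 0.25966244 0.22775535] [ 0.64793904  0.76168468 -0.00213079 -0.00262604]
travel mm [ 38.    6.2 129.3] rotvec deg [-0.4 -0.1 -0.3]
oil red (308, 139, 26, 28) expected tip,cap [322. 159.] [322. 155.]
```

send_rows(
  newtons=40,
  motion=[
    {"gripper":55,"travel":[38,6,0],"rotation":[-0.4,-0.1,-0.3]},
    {"gripper":55,"travel":[0,0,20],"rotation":[0,0,0]},
    {"gripper":55,"travel":[0,0,30],"rotation":[0,0,0]},
    {"gripper":55,"travel":[0,0,30],"rotation":[0,0,0]},
    {"gripper":55,"travel":[0,0,30],"rotation":[0,0,0]},
    {"gripper":55,"travel":[0,0,15],"rotation":[0,0,0]},
    {"gripper":55,"travel":[0,0,0],"rotation":[0,0,0]},
    {"gripper":55,"travel":[0,0,0],"rotation":[0,0,0]},
  ],
)

```text
t: 30.62
tcp_pos: [0.4349, 0.2954, 0.1035]
tool_rot: [0.648, 0.762, -0.0, 0.0]
force: [0.9, 0.1, 0.4]
finger_gap: 0.643
```

```bash
python3 -c "
from h import *
print(tool()[0]);goto([.4335,.2982,.0985],R.from_quat([.646,.763,0,0]))"
```

```text
[0.43493881 0.29540968 0.10351177]
travel mm [ 3. -1.  5.] rotvec deg [-0.   0.1 -0.2]
```

send_rows(
  newtons=40,
  motion=[
    {"gripper":55,"travel":[3,-1,4.5],"rotation":[0,0,0]},
    {"gripper":55,"travel":[0,0,0],"rotation":[0,0,0]},
    {"gripper":40,"travel":[0,0,0],"rotation":[0,0,0]},
    {"gripper":30,"travel":[0,0,0],"rotation":[0,0,0]},
    {"gripper":15,"travel":[0,0,0],"rotation":[0,0,0]},
    {"gripper":15,"travel":[0,0,0],"rotation":[0,0,0]},
    {"gripper":15,"travel":[0,0,0],"rotation":[0,0,0]},
    {"gripper":15,"travel":[0,0,0],"rotation":[0,0,0]},
    {"gripper":15,"travel":[0,0,0],"rotation":[0,0,0]},
    {"gripper":15,"travel":[0,0,0],"rotation":[0,0,0]},
  ],
)

```text
t: 31.45
tcp_pos: [0.4343, 0.3001, 0.1009]
tool_rot: [0.646, 0.763, 0.002, 0.001]
force: [-0.8, -0.5, 6.3]
finger_gap: 0.249
```

send_rows(
  motion=[
    {"gripper":15,"travel":[0,0,-5],"rotation":[0,0,0]},
    {"gripper":15,"travel":[0,0,-15],"rotation":[0,0,0]},
    {"gripper":15,"travel":[0,0,-30],"rotation":[0,0,0]},
    {"gripper":15,"travel":[0,0,-30],"rotation":[0,0,0]},
    {"gripper":15,"travel":[0,0,-30],"rotation":[0,0,0]},
    {"gripper":15,"travel":[0,0,-30],"rotation":[0,0,0]},
    {"gripper":15,"travel":[0,0,-28],"rotation":[0,0,0]},
    {"gripper":15,"travel":[-15,5,0],"rotation":[0,0,0]},
    {"gripper":15,"travel":[-30,9,0],"rotation":[0,0,0]},
    {"gripper":15,"travel":[-33,10,0],"rotation":[0,0,0]},
    {"gripper":15,"travel":[-33,10,0],"rotation":[0,0,0]},
    {"gripper":15,"travel":[-33,10,0],"rotation":[0,0,0]},
  ],
)

```text
t: 32.45
tcp_pos: [0.5005, 0.1637, 0.2682]
tool_rot: [0.646, 0.763, 0.001, 0.001]
force: [-0.2, 0.1, -1.2]
finger_gap: 0.255
```

send_rows(
  motion=[
    {"gripper":15,"travel":[-33,10,0],"rotation":[0,0,0]},
    {"gripper":15,"travel":[-33,10,0],"rotation":[0,0,0]},
    {"gripper":15,"travel":[-33,10,0],"rotation":[0,0,0]},
    {"gripper":15,"travel":[-33,10,0],"rotation":[0,0,0]},
    {"gripper":15,"travel":[-25,6,0],"rotation":[0,0,0]},
    {"gripper":15,"travel":[-12,3,0],"rotation":[0,0,0]},
    {"gripper":15,"travel":[0,0,0],"rotation":[0,0,0]},
    {"gripper":15,"travel":[0,0,0],"rotation":[0,0,0]},
    {"gripper":15,"travel":[0,0,0],"rotation":[0,0,0]},
  ],
)

```text
t: 33.2
tcp_pos: [0.5754, 0.0078, 0.268]
tool_rot: [0.646, 0.763, 0.001, 0.0]
force: [0.6, 1.0, -1.1]
finger_gap: 0.245
```

```bash
python3 -c "
from h import *
print(tool()[0]);goto([.5753,.0034,.1015],R.from_quat([.646,.763,0,0]))"
```

```text
[0.57538182 0.00779496 0.2680431 ]
travel mm [ -4.5  -1.1 166.5] rotvec deg [ 0.1 -0.1 -0. ]
```

send_rows(
  motion=[
    {"gripper":15,"travel":[-2.5,-1,20],"rotation":[0,0,0]},
    {"gripper":15,"travel":[0,0,30],"rotation":[0,0,0]},
    {"gripper":15,"travel":[0,0,30],"rotation":[0,0,0]},
    {"gripper":15,"travel":[0,0,30],"rotation":[0,0,0]},
    {"gripper":15,"travel":[0,0,30],"rotation":[0,0,0]},
    {"gripper":15,"travel":[0,0,14],"rotation":[0,0,0]},
    {"gripper":15,"travel":[0,0,5],"rotation":[0,0,0]},
    {"gripper":15,"travel":[0,0,0],"rotation":[0,0,0]},
    {"gripper":15,"travel":[0,0,0],"rotation":[0,0,0]},
    {"gripper":15,"travel":[0,0,0],"rotation":[0,0,0]},
  ],
)

```text
t: 34.03
tcp_pos: [0.5776, 0.0041, 0.111]
tool_rot: [0.646, 0.763, 0.002, 0.003]
force: [-0.2, 0.4, -1.9]
finger_gap: 0.244
```

send_rows(
  motion=[
    {"gripper":15,"travel":[0,0,1.5],"rotation":[0,0,0]},
    {"gripper":15,"travel":[0,0,0],"rotation":[0,0,0]},
    {"gripper":15,"travel":[0,0,0],"rotation":[0,0,0]},
  ],
)

```text
t: 34.28
tcp_pos: [0.5769, 0.0035, 0.1087]
tool_rot: [0.647, 0.763, 0.001, 0.002]
force: [0.1, -0.7, -1.1]
finger_gap: 0.246
```

send_rows(
  motion=[
    {"gripper":15,"travel":[2,-1.5,2],"rotation":[0,0,0]},
    {"gripper":15,"travel":[0,0,0],"rotation":[0,0,0]},
    {"gripper":15,"travel":[0,0,1],"rotation":[0,0,0]},
    {"gripper":15,"travel":[0,0,0],"rotation":[0,0,0]},
    {"gripper":15,"travel":[0,0,0],"rotation":[0,0,0]},
  ],
)

```text
t: 34.7
tcp_pos: [0.5747, 0.0053, 0.1047]
tool_rot: [0.647, 0.763, 0.001, 0.001]
force: [-0.5, 0.3, -1.3]
finger_gap: 0.247
```

send_rows(
  motion=[
    {"gripper":15,"travel":[0,0,1],"rotation":[0,0,0]},
    {"gripper":15,"travel":[0,0,0],"rotation":[0,0,0]},
    {"gripper":15,"travel":[0,0,0],"rotation":[0,0,0]},
  ],
)

```text
t: 34.95
tcp_pos: [0.5749, 0.0053, 0.1041]
tool_rot: [0.647, 0.763, 0.001, 0.001]
force: [-0.7, 0.3, 0.9]
finger_gap: 0.252
```

Contact at the expected height. Releasing, then back to the brush bottle.

send_rows(
  motion=[
    {"gripper":15,"travel":[0,0,0.5],"rotation":[0,0,0]},
    {"gripper":26,"travel":[0,0,0],"rotation":[0,0,0]},
    {"gripper":45,"travel":[0,0,0],"rotation":[0,0,0]},
    {"gripper":45,"travel":[0,0,0],"rotation":[0,0,0]},
    {"gripper":45,"travel":[0,0,0],"rotation":[0,0,0]},
    {"gripper":45,"travel":[0,0,-10],"rotation":[0,0,0]},
    {"gripper":45,"travel":[0,0,-25],"rotation":[0,0,0]},
    {"gripper":50,"travel":[0,0,-33],"rotation":[0,0,0]},
    {"gripper":50,"travel":[0,0,-33],"rotation":[0,0,0]},
    {"gripper":50,"travel":[0,0,-25],"rotation":[0,0,0]},
    {"gripper":50,"travel":[20,0,0],"rotation":[0,0,0]},
    {"gripper":50,"travel":[33,0,0],"rotation":[0,0,0]},
  ],
)

```text
t: 35.95
tcp_pos: [0.5682, 0.0555, 0.2327]
tool_rot: [0.648, 0.762, 0.003, 0.005]
force: [0.6, -0.0, -0.9]
finger_gap: 0.583
```

send_rows(
  motion=[
    {"gripper":50,"travel":[33,-1,0],"rotation":[0,0,0]},
    {"gripper":50,"travel":[33,-1,0],"rotation":[0,0,0]},
    {"gripper":50,"travel":[33,-1,0],"rotation":[0,0,0]},
    {"gripper":50,"travel":[33,-1,0],"rotation":[0,0,0]},
    {"gripper":50,"travel":[33,-1,0],"rotation":[0,0,0]},
    {"gripper":50,"travel":[33,-1,0],"rotation":[0,0,0]},
    {"gripper":50,"travel":[25,0,0],"rotation":[0,0,0]},
    {"gripper":50,"travel":[12,0,0],"rotation":[0,0,0]},
    {"gripper":50,"travel":[0,0,0],"rotation":[0,0,0]},
    {"gripper":50,"travel":[0,0,0],"rotation":[0,0,0]},
  ],
)

```text
t: 36.78
tcp_pos: [0.5212, 0.2882, 0.2294]
tool_rot: [0.646, 0.763, 0.001, 0.002]
force: [-0.4, -0.7, -0.8]
finger_gap: 0.583
```

```bash
python3 -c "
from h import *
print(tool()[0]);goto([.5216,.2907,.0955],R.from_quat([.646,.763,0,0]))"
```

```text
[0.52115726 0.28816256 0.22941775]
travel mm [  2.6   0.4 133.9] rotvec deg [0.2 0.1 0. ]
```

send_rows(
  newtons=40,
  motion=[
    {"gripper":50,"travel":[2,0,20],"rotation":[0,0,0]},
    {"gripper":50,"travel":[0,0,30],"rotation":[0,0,0]},
    {"gripper":50,"travel":[0,0,30],"rotation":[0,0,0]},
    {"gripper":50,"travel":[0,0,30],"rotation":[0,0,0]},
    {"gripper":50,"travel":[0,0,16],"rotation":[0,0,0]},
    {"gripper":50,"travel":[0,0,4],"rotation":[0,0,0]},
    {"gripper":50,"travel":[0,0,0],"rotation":[0,0,0]},
    {"gripper":50,"travel":[0,0,0],"rotation":[0,0,0]},
  ],
)

```text
t: 37.45
tcp_pos: [0.5225, 0.2895, 0.1]
tool_rot: [0.647, 0.762, 0.002, 0.002]
force: [-0.2, 0.8, 0.3]
finger_gap: 0.584
```

send_rows(
  newtons=40,
  motion=[
    {"gripper":40,"travel":[0,0,0],"rotation":[0,0,0]},
    {"gripper":30,"travel":[0,0,0],"rotation":[0,0,0]},
    {"gripper":20,"travel":[0,0,0],"rotation":[0,0,0]},
    {"gripper":20,"travel":[0,0,0],"rotation":[0,0,0]},
    {"gripper":20,"travel":[0,0,0],"rotation":[0,0,0]},
    {"gripper":20,"travel":[0,0,0],"rotation":[0,0,0]},
    {"gripper":20,"travel":[0,0,0],"rotation":[0,0,0]},
  ],
)

```text
t: 38.03
tcp_pos: [0.522, 0.2906, 0.1009]
tool_rot: [0.646, 0.763, 0.002, 0.002]
force: [-0.1, -1.4, 6.0]
finger_gap: 0.305
```

send_rows(
  motion=[
    {"gripper":20,"travel":[0,0,-5],"rotation":[0,0,0]},
    {"gripper":20,"travel":[0,0,-15],"rotation":[0,0,0]},
    {"gripper":20,"travel":[0,0,-32],"rotation":[0,0,0]},
    {"gripper":20,"travel":[0,0,-32],"rotation":[0,0,0]},
    {"gripper":20,"travel":[0,0,-32],"rotation":[0,0,0]},
    {"gripper":20,"travel":[0,0,-32],"rotation":[0,0,0]},
    {"gripper":20,"travel":[0,0,-32],"rotation":[0,0,0]},
    {"gripper":20,"travel":[-15,0,0],"rotation":[0,0,0]},
    {"gripper":20,"travel":[-30,1,0],"rotation":[0,0,0]},
    {"gripper":20,"travel":[-33,1,0],"rotation":[0,0,0]},
    {"gripper":20,"travel":[-33,1,0],"rotation":[0,0,0]},
    {"gripper":20,"travel":[-33,1,0],"rotation":[0,0,0]},
  ],
)

```text
t: 39.03
tcp_pos: [0.5475, 0.148, 0.2791]
tool_rot: [0.646, 0.763, 0.001, 0.001]
force: [0.9, -0.3, -4.4]
finger_gap: 0.307
```

send_rows(
  motion=[
    {"gripper":20,"travel":[-33,1,0],"rotation":[0,0,0]},
    {"gripper":20,"travel":[-33,1,0],"rotation":[0,0,0]},
    {"gripper":20,"travel":[-33,1,0],"rotation":[0,0,0]},
    {"gripper":20,"travel":[-33,1,0],"rotation":[0,0,0]},
    {"gripper":20,"travel":[-33,1,0],"rotation":[0,0,0]},
    {"gripper":20,"travel":[-33,1,0],"rotation":[0,0,0]},
    {"gripper":20,"travel":[-20,0,0],"rotation":[0,0,0]},
    {"gripper":20,"travel":[-10,0,0],"rotation":[0,0,0]},
    {"gripper":20,"travel":[0,0,0],"rotation":[0,0,0]},
    {"gripper":20,"travel":[0,0,0],"rotation":[0,0,0]},
    {"gripper":20,"travel":[0,0,0],"rotation":[0,0,0]},
  ],
)

```text
t: 39.95
tcp_pos: [0.5909, -0.0731, 0.2791]
tool_rot: [0.646, 0.763, 0.001, 0.0]
force: [0.6, -0.3, -3.4]
finger_gap: 0.306
```

```bash
python3 -c "
from h import *
print(tool()[0]);goto([.5918,-.0765,.0984],R.from_quat([.646,.763,0,0]))"
```

```text
[ 0.59086398 -0.073134    0.27914137]
travel mm [ -3.7  -0.  180.7] rotvec deg [ 0.1 -0.1  0. ]
```

send_rows(
  motion=[
    {"gripper":20,"travel":[-3.5,0,20],"rotation":[0,0,0]},
    {"gripper":20,"travel":[0,0,30],"rotation":[0,0,0]},
    {"gripper":20,"travel":[0,0,30],"rotation":[0,0,0]},
    {"gripper":20,"travel":[0,0,30],"rotation":[0,0,0]},
    {"gripper":20,"travel":[0,0,30],"rotation":[0,0,0]},
    {"gripper":20,"travel":[0,0,20],"rotation":[0,0,0]},
    {"gripper":20,"travel":[0,0,9],"rotation":[0,0,0]},
    {"gripper":20,"travel":[0,0,0],"rotation":[0,0,0]},
    {"gripper":20,"travel":[0,0,0],"rotation":[0,0,0]},
    {"gripper":20,"travel":[0,0,0],"rotation":[0,0,0]},
  ],
)

```text
t: 40.78
tcp_pos: [0.5941, -0.0781, 0.1121]
tool_rot: [0.646, 0.763, 0.002, 0.003]
force: [-0.1, 0.1, -2.9]
finger_gap: 0.308
```

send_rows(
  motion=[
    {"gripper":20,"travel":[0,0,1.5],"rotation":[0,0,0]},
    {"gripper":20,"travel":[0,0,0],"rotation":[0,0,0]},
    {"gripper":20,"travel":[0,0,1],"rotation":[0,0,0]},
    {"gripper":20,"travel":[0,0,0],"rotation":[0,0,0]},
    {"gripper":20,"travel":[0,0,0],"rotation":[0,0,0]},
  ],
)

```text
t: 41.2
tcp_pos: [0.5927, -0.0784, 0.1082]
tool_rot: [0.647, 0.763, 0.001, 0.001]
force: [-0.2, -0.1, -2.3]
finger_gap: 0.308
```

Remaining about 4 mm, with a small lateral fix (+1.5, -1).

send_rows(
  motion=[
    {"gripper":20,"travel":[1.5,-0.5,2],"rotation":[0,0,0]},
    {"gripper":20,"travel":[0,0,0],"rotation":[0,0,0]},
    {"gripper":20,"travel":[0,0,1],"rotation":[0,0,0]},
    {"gripper":20,"travel":[0,0,0],"rotation":[0,0,0]},
    {"gripper":20,"travel":[0,0,0],"rotation":[0,0,0]},
  ],
)

```text
t: 41.62
tcp_pos: [0.5919, -0.0769, 0.1047]
tool_rot: [0.647, 0.763, 0.001, 0.001]
force: [0.6, 1.2, -1.3]
finger_gap: 0.301
```

send_rows(
  motion=[
    {"gripper":20,"travel":[0,0,1],"rotation":[0,0,0]},
    {"gripper":20,"travel":[0,0,0],"rotation":[0,0,0]},
    {"gripper":20,"travel":[0,0,0],"rotation":[0,0,0]},
  ],
)

```text
t: 41.87
tcp_pos: [0.5921, -0.077, 0.104]
tool_rot: [0.647, 0.763, 0.001, 0.001]
force: [0.1, 0.2, -1.3]
finger_gap: 0.302
```

send_rows(
  motion=[
    {"gripper":20,"travel":[0,0,1],"rotation":[0,0,0]},
    {"gripper":20,"travel":[0,0,0],"rotation":[0,0,0]},
    {"gripper":20,"travel":[0,0,0],"rotation":[0,0,0]},
  ],
)

```text
t: 42.12
tcp_pos: [0.5922, -0.0771, 0.1039]
tool_rot: [0.647, 0.763, 0.001, 0.002]
force: [-1.3, 0.6, 6.0]
finger_gap: 0.303
```

Seated. I'll release, lift, swing clear to the right and forward, then look with all cameras.

send_rows(
  motion=[
    {"gripper":30,"travel":[0,0,0],"rotation":[0,0,0]},
    {"gripper":50,"travel":[0,0,0],"rotation":[0,0,0]},
    {"gripper":50,"travel":[0,0,0],"rotation":[0,0,0]},
    {"gripper":50,"travel":[0,0,0],"rotation":[0,0,0]},
    {"gripper":50,"travel":[0,0,-10],"rotation":[0,0,0]},
    {"gripper":50,"travel":[0,0,-25],"rotation":[0,0,0]},
    {"gripper":50,"travel":[0,0,-33],"rotation":[0,0,0]},
    {"gripper":50,"travel":[0,0,-33],"rotation":[0,0,0]},
    {"gripper":50,"travel":[0,0,-33],"rotation":[0,0,0]},
    {"gripper":50,"travel":[0,0,-33],"rotation":[0,0,0]},
    {"gripper":50,"travel":[-20,-10,-10],"rotation":[0,0,0]},
    {"gripper":50,"travel":[-33,-20,0],"rotation":[0,0,0]},
  ],
)

```text
t: 43.12
tcp_pos: [0.5738, -0.1328, 0.2852]
tool_rot: [0.645, 0.765, 0.003, 0.006]
force: [0.7, -1.5, -0.1]
finger_gap: 0.588
```

send_rows(
  motion=[
    {"gripper":50,"travel":[-33,-20,0],"rotation":[0,0,0]},
    {"gripper":50,"travel":[-33,-20,0],"rotation":[0,0,0]},
    {"gripper":50,"travel":[-33,-20,0],"rotation":[0,0,0]},
    {"gripper":50,"travel":[-33,-20,0],"rotation":[0,0,0]},
    {"gripper":50,"travel":[-33,-15,0],"rotation":[0,0,0]},
    {"gripper":50,"travel":[-33,-10,0],"rotation":[0,0,0]},
    {"gripper":50,"travel":[-33,-10,0],"rotation":[0,0,0]},
    {"gripper":50,"travel":[0,0,0],"rotation":[0,0,0]},
    {"gripper":50,"travel":[0,0,0],"rotation":[0,0,0]},
    {"gripper":50,"travel":[0,0,0],"rotation":[0,0,0]},
  ],
)

```text
t: 43.95
tcp_pos: [0.4946, -0.3803, 0.2797]
tool_rot: [0.647, 0.763, 0.001, 0.001]
force: [0.3, 0.9, -0.6]
finger_gap: 0.587
```

```bash
python3 - <<'E'
from h import *
print(tool()[0])
cw,im=snap('wrist','w13.png');ct,it=snap('top','t13.png');cs,si=snap('side','s13.png')
f=lambda a:cv2.resize(a,(399,260),interpolation=cv2.INTER_CUBIC)
b0=cv2.imread('pics/top0.png');s0=cv2.imread('pics/side0.png')
o=np.vstack([np.hstack([f(b0[115:210,245:390]),f(it[115:210,245:390])]),np.hstack([f(s0[140:250,270:420]),f(si[140:250,270:420])])]);cv2.imwrite('pics/c13.png',o)
O=np.array([.412,-.283,.034]);print('stand origin px wrist',proj(cw,O),'top',proj(ct,O))
# shift of things since the start, by template patches in the side and top pictures
for n,a,b,bx in[('oil side',s0,si,(330,176,350,192)),('brush side',s0,si,(340,225,365,243)),('can side',s0,si,(322,150,342,190)),('oil top',b0,it,(304,160,328,190)),('brush top',b0,it,(336,158,364,186)),('can top',b0,it,(266,164,290,192)),('key top',b0,it,(268,148,307,164))]:
    u0,v0,u1,v1=bx;m=cv2.matchTemplate(b[v0-8:v1+8,u0-8:u1+8],a[v0:v1,u0:u1],cv2.TM_CCOEFF_NORMED);_,q,_,p=cv2.minMaxLoc(m);print(n,'shift px',p[0]-8,p[1]-8,round(q,2))
E
```

```text
[ 0.49462213 -0.3803323   0.27967315]
stand origin px wrist (np.float64(262.43844762867235), np.float64(80.68713278926894)) top (np.float64(439.55338049870727), np.float64(251.70944907413033))
oil side shift px 1 -1 0.44
brush side shift px 0 0 1.0
can side shift px 0 0 0.34
oil top shift px 0 1 0.97
brush top shift px 0 0 0.97
can top shift px 0 0 1.0
key top shift px 0 0 1.0
```

View pics/c13.png

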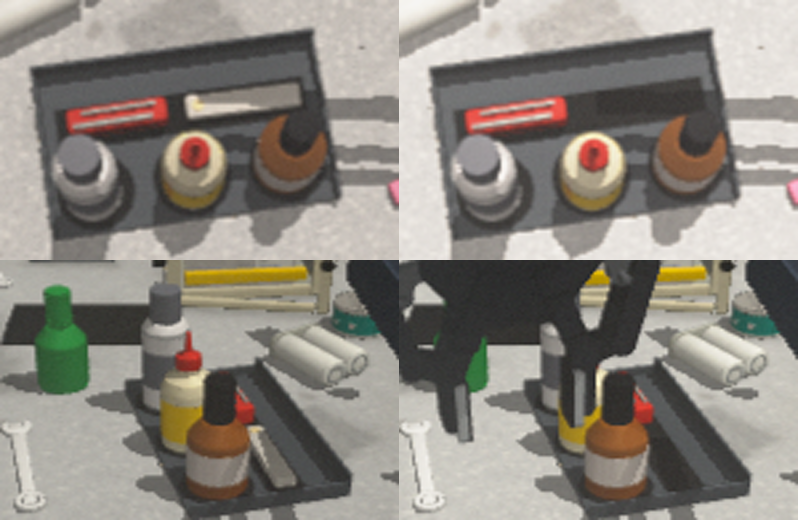

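Before (left) and after (right) match: oil has shifted at most 1 px (about 2 mm), while brush, can and key have not moved. One last look at the stand.

```bash
python3 - <<'E'
import cv2
a=cv2.imread('pics/w13.png');cv2.imwrite('pics/c14.png',cv2.resize(a[0:200,180:420],(720,600),interpolation=cv2.INTER_CUBIC))
E
```

```text
(no output)
```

View pics/c14.png

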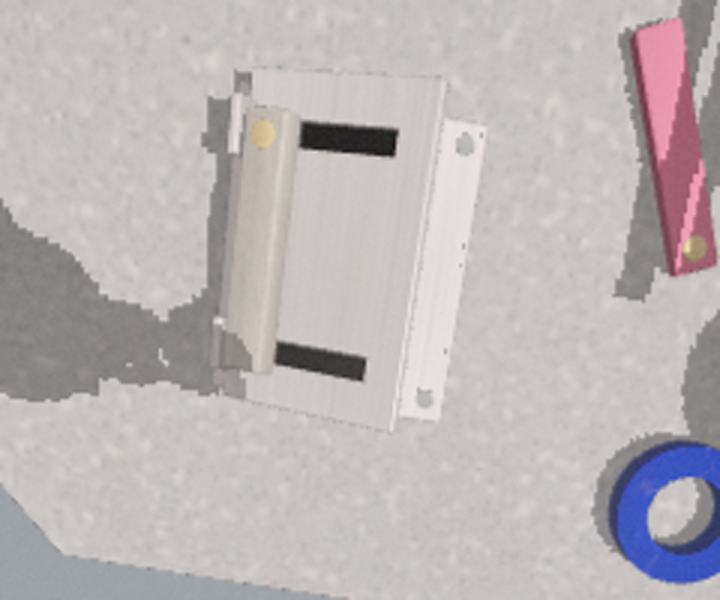

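The feeler set lies flat along both tabs, centred and parallel to the slope edges. The arm is clear, so I'm handing in.

```bash
python3 -c "
from station import manip
manip.sign_off();print(manip.sense()['t'])"
```

```text
the job is handed in; nothing more can be done
the job is handed in; nothing more can be done
```

I stood the brush bottle and oil bottle on the mat, laid the feeler set on the sloped stand against both lip tabs, and put both bottles back on their own pads. I handed the job in at about 44 s of the 138 s; no verdict was reported.

**Last checks:**
- **Top view, start against end:** the oil bottle shifted by at most 1 px (about 2 mm). The brush bottle, can and key set did not shift.
- **Stand:** in the final wrist view the feeler set lies flat, parallel to the tabs and centred, let go. I judged this by eye. The last position estimate was before lowering it, at about 1 mm from the lip foot and under 2 mm off centre.
- **Arm:** it is clear of everything.

**What failed or disagreed:**
- My first move call was refused because of its row format, so nothing moved.
- My first grip on the oil bottle caught its domed shoulder, so I regripped it on the neck cap.
- The wrist and top cameras differed by about 5 mm in y at first.
- In the final side view the gripper blocked the oil bottle and can, so their side-view matches were weak (0.44 and 0.34). For those two I relied on the top view, which matched at 0.97 or better.

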